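Match the hinge leaf to the jamb and hold it

TASK

Lift the lid of the tool case open until it rests back on its stop, and leave it open. Take the loose steel hinge leaf out of the rack inside and bring it, knuckles down, to the matching leaf screwed to the wooden jamb block, so that its two knuckles sit in the two gaps between the three fixed knuckles and all the pin holes line up, ready for the pin. Finish while still gripping the leaf in place there: hold it steady and do not let go; leave the other things on the bench where they are.

Things in the scene. Friction and masses are not known exactly. Their poses are not given: they have to be found in the camera images.
- case: grey plastic tool case, fixed to the bench: 160 (its x) x 220 (its y) x 95 mm high, walls and floor 5 mm. Origin: centre of its underside; x points away from the robot, to the lid's hinge. In its middle a black rack holds the loose hinge leaf upright by the plate's two ends only (slots 11 mm wide along the case's x, posts 60 mm high above the bench, 102 mm overall along x).
- lid (a joint): hinge angle of the case's lid: 0 shut, grows as it opens, 1.75 on its stop just past upright. The lid (0.3 kg, 160 x 220 x 6 mm plate on top of the case) is hinged on the case's top edge at the +x side and swings freely: let go below about 1.5 it falls shut, past about 1.65 it drops back on its stop and stays.
- lid_handle (a point): middle of the lid's handle: a black round bar 11 mm thick, 110 mm long, parallel to the hinge, held by two 9 mm arms at its ends 42 mm out from the lid's free edge; when shut it is level with the lid, 98 mm above the bench, 42 mm in front of the case wall, nothing under it. Frame turns with the lid: x along the lid towards the hinge, y along the bar, z out of the outer face.
- lid_hinge (a point): point on the lid's hinge line, at mid-width, 95 mm above the bench; the handle swings about it (about y) from the robot's side up and over, at a radius of 202 mm. Same axes as lid_handle.
- leaf_grip (a point): grip place on the loose steel hinge leaf (0.2 to 0.4 kg): mid-length of its upright plate, 18 mm below its top edge. Plate 88 mm long (its x, parallel to the pin hole) x 8 thick (its y) x 54.5 high (z up). In the rack the top edge is 83 mm above the bench, x lies along the case's x, and the middle 65 mm of the plate is free on both sides; it comes out straight up, 60 mm or more.
- leaf_pin (a point): middle of the loose leaf's pin hole line (12 mm hole along x), 49 mm below leaf_grip. Two round knuckles, 22 mm diameter, 14 mm long, centred 18 mm either side of it along x, hang under the plate, whose lower edge is 12.5 mm above this line. The leaf is the same either way round.
- jamb_pin (a point): middle of the fixed leaf's pin hole line (12 mm hole along its x, level), 102 mm above the bench. Three knuckles, 22 mm diameter, 16 mm long, centred at -36, 0, +36 mm along x; between them two gaps 20 mm long at -18 and +18 mm, open above and below. Lined up when leaf_pin meets this point; 1.5 mm lower the loose plate rests on the fixed knuckles. y points to the block, 12.5 mm away.
- jamb: wooden jamb block 110 (x) x 60 (y) mm, its top 98 mm above the bench, on a 170 x 140 x 18 mm board fixed to the bench; the fixed hinge leaf (8 mm plate) lies flat on top, its knuckles overhanging the block's -y side. Origin: centre of the board's underside.
- tape: bystander: cardboard tape ring, 90 mm across, 25 mm high, lying flat; origin at its underside
- jar_center (a point): bystander: small pale jar with a black cap, 60 mm across, 75 mm high; this point is its centre
- squeegee: bystander: flat white squeegee with a rubber edge, 70 x 100 x 10 mm; origin at its underside
Mind the look-alikes: they are no part of the job. Leave any orange look-alike of the jamb alone.

How it is judged (in metres and radians):
On the way, in this order (a step that is already met when the one before it is completed fails the run):
1. the lid rests open on its stop (value of joint lid above 1.68 rad), for 0.2 s.
2. the leaf is lifted out of the case in the gripper (height (world z) of leaf_pin above 0.1 m and contact force between the fingers and leaf above 1 N), for 0.2 s.
At the end, for the whole second after the job is handed in: the lid is still open on its stop (over 1.65 rad); the loose leaf is held still (under 20 mm/s) in the gripper (over 2 N), its knuckles in the gaps of the fixed leaf, its pin line within 4 mm of the fixed one in each direction and parallel within 0.12 rad (x of leaf_pin in the frame of jamb_pin between -0.004 and 0.004 m and y of leaf_pin in the frame of jamb_pin between -0.004 and 0.004 m and z of leaf_pin in the frame of jamb_pin between -0.004 and 0.004 m and angle between the x axis of leaf_pin and the x axis of jamb_pin, either way round below 0.12 rad and contact force between the fingers and leaf above 2 N and linear speed of leaf below 0.02 m/s and value of joint lid above 1.65 rad); the arm keeps its last pose, push and grip.
It fails at once if the tape ring is disturbed (distance of tape from where it was at the start of the episode above 0.03 m).
It fails at once if the jar is disturbed (distance of jar_center from where it was at the start of the episode above 0.03 m).
It fails at once if the squeegee is disturbed (distance of squeegee from where it was at the start of the episode above 0.03 m).
It also fails if it takes over 72 s, if anything falls off the work surface, if the arm or the gripper's body presses on something with over 40 N, if the wrist force passes 120 N, or if a joint passes its speed limit or range.

ROBOT

A 7-joint arm with a two-finger parallel gripper is mounted at the origin on the work surface. World frame = base frame: x ahead of the robot, y to its left, z up, the work surface at z = 0. Lengths are in mm, angles in rad, forces in N, time in s.
With the tool pointing down it reaches from about 400 to 875 mm from the base axis. Payload 4.4 kg.
Tool frame: the origin (TCP) lies on the centre line of the jaws, within the pads' length; the fingertips stand 25 mm ahead of it and the grasp point (between the pads) lies 6 mm ahead of it; z points along the fingers, x is the direction in which the jaws open and shut, and the axes are right-handed (so a half turn about z gives the same grasp; the last joint's range is limited). The gripper opens to 85 mm and grips with 20 to 120 N. Pads are 22 mm wide; open, the fingers measure 114 mm over their backs; the gripper's body (76 mm by 85 mm) begins 54 mm behind the grasp point. The pads swing forward as they close: fully open they stand 13 mm farther back than shut.
Start: joints at [-1.332, 0.628, 0.038, 1.517, -0.027, 0.996, -0.02], TCP at [195.043, 620.061, 256.313] pointing down, gripper open.
Joint ranges: [-3.06, 3.06], [-0.37, 2.12], [-1.25, 1.32], [0.18, 2.47], [-1.1, 4.24], [0.23, 1.98], [-2.94, 2.94]. Speed limits (rad/s): [2.57, 2.57, 3.14, 3.14, 3.14, 3.14, 3.14].

INTERFACE

Orientations are given as [roll, pitch, yaw] about the fixed x, y, z axes, in that order (R = Rz(yaw) Ry(pitch) Rx(roll)).
In Python, from cell import ctrl, cams gives the robot as it stands. The module is installed in compiled form; this text tells all that it offers.
- The arm moves only by the tool step_arm, never from a script. Its arguments are lists of equal length, an entry for each row: "linear": the shift along the tool's x, y, z in mm, a list of three; "yaw": the turn about the tool's z in rad; "gripper": the opening, from -1 (shut) to 1 (fully open). A call has 1 to 8 rows; each row is the pose to reach, as a shift and turn from the pose commanded when the call began, along the tool's axes at that moment; what a row does not reach only later rows make up. A row lasts 1/12 s, in which the tool goes at most 41.7 mm and 7.16 degrees, less where a joint would pass 70% of its speed; a pose out of reach is approached as far as the arm can. A call with a gripper value outside its range is refused whole. The fingers move at their own pace and stop on an object; the grip force is fixed at half the most. Time passes only in rows, so rows that repeat a pose let the fingers close. It gives the time, the measured TCP pose, the force and the opening at its end, in the units of the state.
- ctrl.read_state(): the state, without advancing time (a new reading comes with each control period).
- cams.get_image(name): name is "side" or "top"; returns a dict with "frame" (420x560x3 uint8, red, green, blue), "depth" (420x560 float32, mm along the optical axis (not along the pixel's ray), 0 where there is no reading), "intrinsics" (3x3 intrinsics, pixels), "k1" (the pictures are not rectified: a ray, as slopes to the right and down, at radius r is drawn at 1 + k1 r^2 times it, then the intrinsics apply), "cam_to_world" (4x4, takes a point from camera to world coordinates). Camera axes: x right, y down, z forward; pixel columns grow to the right and rows downward; lengths in mm; the calibration is good to about 2 mm. A picture is of the moment at which its call begins.
- ctrl.finish_job(): hands the job in, once; it reports no verdict.
Trained networks look in the newest picture that a camera, given by its name, has taken for a name from the list of things; names that differ only in an ending like _2 or _b are one class to them, and where a whole thing is asked for, a point or a joint stands for the part that bears it (a point fixed in the world has none). Each returns a list of dicts, best first, with "conf" (0 to 1); they miss things now and then, are a little off and sometimes report something else, mostly with a low value. They report only what shows in the picture. A call takes as long as a camera call. They do not tell look-alikes from the thing itself.
- cams.regions_of(camera, name): "pixels" (420x560 bool, what is visible of it) and "pixel" ([column, row] in pixels, amid what is visible of it).
The state is a dict: "clock": time; "qpos": joint angles; "qd": joint speeds; "tau": joint torques, N m; "eef_pos": TCP position; "tool_rot": TCP orientation; "force": force on the tool from outside, world axes, zero at the start; "torque": the same for the moment, N m; "width": finger opening in mm.
Only numpy, scipy, OpenCV 4.12 (cv2) and the standard library are available. Lean on these libraries where they do the work, as an engineer would, in place of code of your own. Each camera call takes 0.05 s, during which the arm holds its last target.

## Working session

There is one attempt and no reset: what is moved stays moved. The work goes in short steps, Python scripts to look and compute and a tool call to move; the robot and the scene stay as the last step left them, time stands still between calls to the robot, and variables do not carry over. Pictures are saved under pics/ and viewed, and the job is handed in when it is done.

Besides the shell and the picture viewer there is one more tool, called after ">>>" as name(argument=value, ...) on one line, values as JSON. step_arm: Moves the arm, as the interface text tells. Its arguments: {"type":"object","properties":{"linear":{"type":"array"},"yaw":{"type":"array"},"gripper":{"type":"array"}},"required":["linear","yaw","gripper"]}

```bash
mkdir -p pics; ls
python3 - <<'E'
from cell import ctrl,cams
import cv2,numpy as np
print(ctrl.read_state())
for n in ("side","top"):
    d=cams.get_image(n)
    cv2.imwrite(f"pics/{n}0.png",d["frame"][:,:,::-1])
    np.savez(f"{n}0.npz",**{k:np.array(v) for k,v in d.items()})
    print(n,d["intrinsics"],d["k1"],d["cam_to_world"])
E
```

```text
pics
{'clock': 0.0, 'qpos': array([-1.33179706,  0.62932947,  0.03845482,  1.51838477, -0.02698556,
        0.99630449, -0.02000175]), 'qd': array([ 0.00025992, -0.00050497, -0.00105445, -0.00152756, -0.00091641,
       -0.00017524,  0.00011667]), 'tau': array([ 1.01006113e-03, -5.63420033e+01,  1.22621711e+00, -1.93437445e+01,
        1.10375573e-02,  1.06060159e-02,  7.55806980e-06]), 'eef_pos': array([194.87285121, 619.48493064, 255.39472345]), 'tool_rot': array([3.14154823e+00, 1.90718791e-03, 1.26599233e+00]), 'force': array([-0.5767507 ,  1.03724634, -0.327742  ]), 'torque': array([0.06214278, 0.0311502 , 0.02658839]), 'width': 85.36628982249921}
side [[394.98067499   0.         279.31044019]
 [  0.         394.98067499 210.0250619 ]
 [  0.           0.           1.        ]] 0.011235958888953021 [[ 8.77454552e-01 -3.04861194e-01  3.70314949e-01  5.35497900e+01]
 [-4.79609426e-01 -5.68819232e-01  6.68146301e-01 -6.65755379e+02]
 [ 6.95038612e-03 -7.63874553e-01 -6.45327327e-01  9.21414735e+02]
 [ 0.00000000e+00  0.00000000e+00  0.00000000e+00  1.00000000e+00]]
top [[522.8876669    0.         279.11918931]
 [  0.         522.8876669  202.65320735]
 [  0.           0.           1.        ]] -0.06796945233537964 [[ 5.70149904e-02 -9.71453846e-01  2.30275304e-01  2.21203533e+02]
 [-9.98367477e-01 -5.46880861e-02  1.64801026e-02  2.25640638e+02]
 [-3.41634344e-03 -2.30838987e-01 -9.72985966e-01  1.42356280e+03]
 [ 0.00000000e+00  0.00000000e+00  0.00000000e+00  1.00000000e+00]]
```

View pics/side0.png

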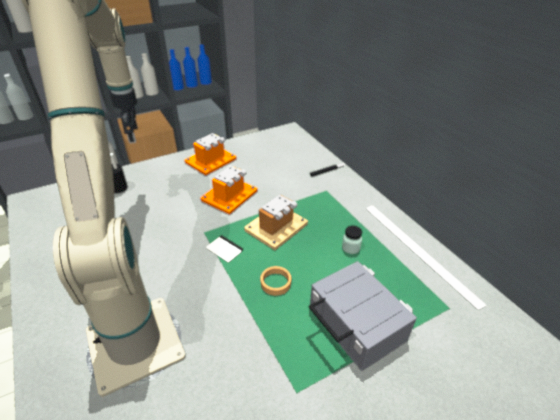

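View pics/top0.png

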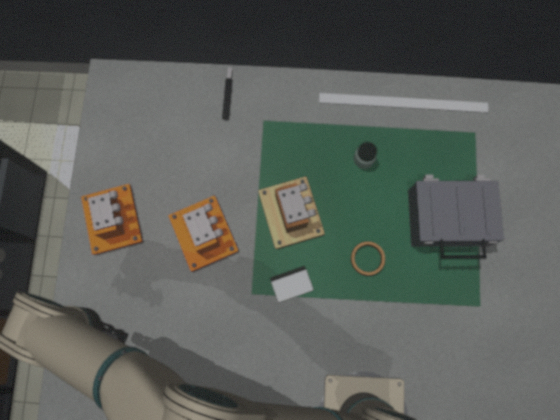

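The side view shows the case at (360,310) with its handle at (325,345). The natural-wood jamb is at (277,222), and two orange look-alikes sit at (230,188) and (210,152). In the top view the case is at (458,210), the handle bar at (463,257), the tan jamb at (293,210), and the orange ones at (203,232) and (112,218). The tan one on the mat is the jamb meant. Next I'll measure.

```bash
cat > h.py <<'E'
import numpy as np,cv2
from cell import ctrl,cams
def get(n,save=None):
    d=cams.get_image(n)
    if save: cv2.imwrite(f"pics/{save}.png",d["frame"][:,:,::-1])
    return d
def slopes(d,uv):
    uv=np.asarray(uv,float).reshape(-1,2);K=d["intrinsics"]
    p=(uv-[K[0,2],K[1,2]])/[K[0,0],K[1,1]]
    s=p.copy()
    for _ in range(20): s=p/(1+d["k1"]*(s**2).sum(1,keepdims=True))
    return s
def ray(d,uv):
    s=slopes(d,uv);T=d["cam_to_world"]
    return T[:3,3],np.c_[s,np.ones(len(s))]@T[:3,:3].T
def atz(d,uv,z):
    o,r=ray(d,uv);return o+r*((z-o[2])/r[:,2:3])
def cloud(d,mask):
    v,u=np.nonzero(mask&(d["depth"]>0))
    o,r=ray(d,np.c_[u,v]);return o+r*d["depth"][v,u][:,None]
def proj(d,P):
    P=np.asarray(P,float).reshape(-1,3);T=d["cam_to_world"];c=(P-T[:3,3])@T[:3,:3]
    s=c[:,:2]/c[:,2:];s=s*(1+d["k1"]*(s**2).sum(1,keepdims=True));K=d["intrinsics"]
    return s*[K[0,0],K[1,1]]+[K[0,2],K[1,2]]
def tri(da,ua,db,ub):
    o1,r1=ray(da,ua);o2,r2=ray(db,ub);r1=r1[0]/np.linalg.norm(r1[0]);r2=r2[0]/np.linalg.norm(r2[0])
    A=np.c_[r1,-r2];t=np.linalg.lstsq(A,o2-o1,rcond=None)[0]
    a=o1+r1*t[0];b=o2+r2*t[1];return (a+b)/2,np.linalg.norm(a-b)
E
python3 - <<'E'
from h import *
D={n:get(n) for n in("side","top")}
for nm in ("case","lid","lid_handle","jamb","tape","jar_center","squeegee","leaf_grip","jamb_pin"):
  for n in D:
    try: R=cams.regions_of(n,nm)
    except Exception as e: print(nm,e);continue
    for r in R[:4]:
        c=cloud(D[n],r["pixels"])
        if len(c): print(nm,n,round(r["conf"],2),np.round(r["pixel"]),r["pixels"].sum(),np.round(np.median(c,0)),np.round(np.percentile(c,2,axis=0)),np.round(np.percentile(c,98,axis=0)))
for n in D:
    f=D[n]["frame"]
    cr={"side":f[240:380,290:430],"top":f[160:280,400:520]}[n]
    cv2.imwrite(f"pics/case_{n}.png",cv2.resize(cr[:,:,::-1],None,fx=4,fy=4,interpolation=cv2.INTER_CUBIC))
    cr={"side":f[180:260,230:330],"top":f[160:260,240:340]}[n]
    cv2.imwrite(f"pics/jamb_{n}.png",cv2.resize(cr[:,:,::-1],None,fx=5,fy=5,interpolation=cv2.INTER_CUBIC))
print(ctrl.read_state()["clock"])
E
```

```text
case side 0.58 [360. 316.] 6925 [ 515. -256.   99.] [ 418. -339.    6.] [ 619. -124.  104.]
case top 0.67 [457. 216.] 6504 [ 531. -215.  101.] [ 420. -330.    3.] [ 632. -111.  108.]
lid side 0.6 [363. 307.] 4989 [ 529. -238.  100.] [ 416. -333.   94.] [ 617. -122.  104.]
lid top 0.56 [459. 213.] 5481 [ 534. -221.  102.] [ 418. -330.   89.] [ 619. -117.  108.]
lid top 0.54 [292. 214.] 3055 [517. 216.  22.] [444. 139.  13.] [615. 293. 112.]
lid_handle side 0.62 [361. 303.] 4960 [ 529. -239.  100.] [ 416. -333.   95.] [ 617. -123.  104.]
lid_handle top 0.97 [462. 213.] 5289 [ 534. -222.  102.] [ 418. -329.   96.] [ 617. -118.  108.]
jamb side 0.9 [227. 191.] 1501 [442. 421.  31.] [368. 362.   4.] [543. 477. 107.]
jamb side 0.67 [210. 156.] 1300 [469. 682.  30.] [392. 624.  -1.] [569. 748. 110.]
jamb top 0.96 [205. 232.] 3162 [448. 443.  22.] [369. 371.  12.] [546. 534. 112.]
jamb top 0.95 [290. 214.] 3121 [517. 216.  22.] [442. 139.  11.] [619. 293. 112.]
jamb top 0.86 [112. 220.] 3169 [470. 693.  22.] [394. 633.   4.] [571. 787. 113.]
tape side 0.7 [273. 275.] 401 [408.  -5.  17.] [36
[... 274 characters left out ...]
.  75.]
jar_center top 0.59 [367. 156.] 488 [690.  22.  72.] [671.  -6.   9.] [723.  47.  81.]
squeegee side 0.62 [227. 247.] 492 [334. 197.   4.] [295. 151.  -0.] [375. 248.  10.]
squeegee top 0.83 [293. 282.] 949 [336. 203.   7.] [295. 154.   0.] [377. 251.  14.]
jamb_pin side 0.93 [208. 158.] 1283 [469. 682.  32.] [396. 623.  -1.] [570. 746. 110.]
jamb_pin side 0.72 [282. 222.] 1949 [510. 185.  23.] [438. 128.  -1.] [620. 255. 108.]
jamb_pin top 0.98 [294. 210.] 2990 [517. 215.  22.] [445. 139.  13.] [615. 291. 113.]
jamb_pin top 0.9 [205. 231.] 3137 [448. 444.  22.] [370. 371.  13.] [546. 533. 112.]
jamb_pin top 0.88 [107. 218.] 2997 [470. 693.  24.] [397. 636.  13.] [569. 787. 113.]
1.1
```

View pics/case_top.png

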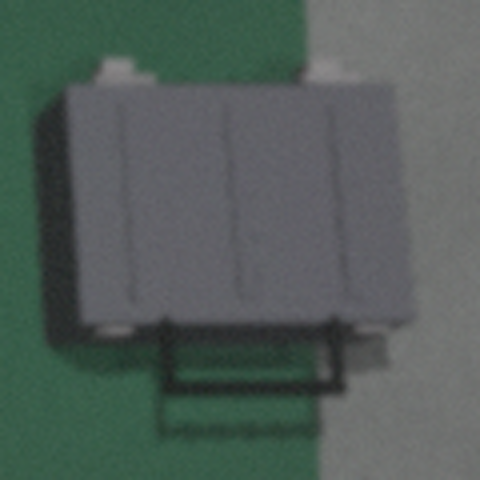

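View pics/jamb_top.png

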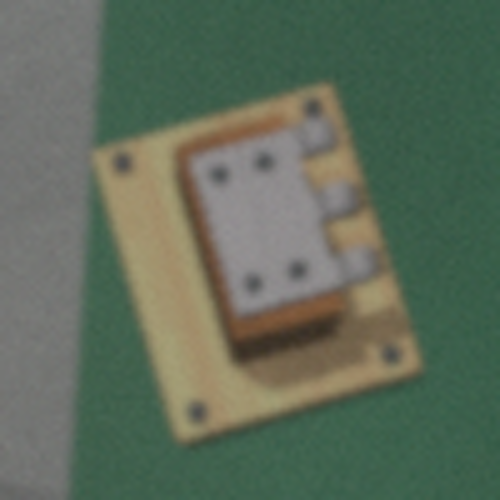

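View pics/jamb_side.png

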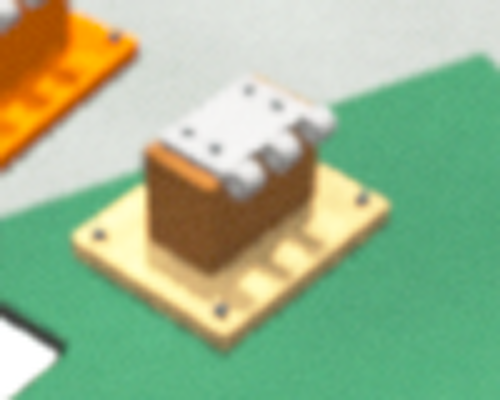

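View pics/case_side.png

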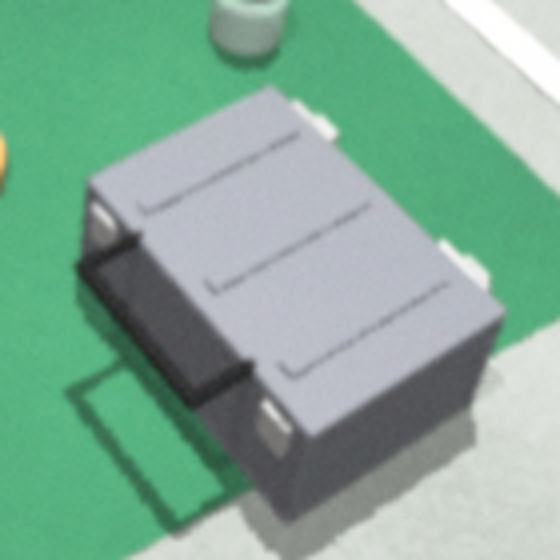

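```bash
cat > fit1.py <<'E'
from h import *
def ld(n):
    z=np.load(f"{n}0.npz");return {k:(float(z[k]) if k=="k1" else z[k]) for k in z}
S,T=ld("side"),ld("top")
cs=lambda pts,o,s:np.array(pts)/s+np.array(o)
ct=cs([(68,88),(392,84),(412,320),(82,324)],(400,160),4.)-.5+.125
sd=cs([(90,180),(272,88),(502,315),(312,435)],(290,240),4.)-.5+.125
for d,c in((T,ct),(S,sd)):
    P=atz(d,c,101);print(np.round(P,1)[:,:2].tolist(),P.mean(0).round(1),[round(float(np.linalg.norm(P[i]-P[(i+1)%4])),1) for i in range(4)])
for d in(T,S):
    f=np.ones(d["depth"].shape,bool);c=cloud(d,f)
    m=(c[:,2]>95)&(c[:,2]<112)&(abs(c[:,0]-535)<140)&(abs(c[:,1]+222)<150)
    q=c[m];print(np.median(q[:,2]));q=q[q[:,0]>450]
    print("lid",cv2.minAreaRect(q[:,:2].astype(np.float32)))
    m=(c[:,2]>80)&(c[:,2]<112)&(c[:,0]<445)&(c[:,0]>390)&(abs(c[:,1]+222)<100);q=c[m];print("bar",len(q),np.median(q,0),np.percentile(q,[3,97],axis=0).round())
he=[atz(T,cs([(168,388),(340,388)],(400,160),4.)-.4,98),atz(S,cs([(82,265),(200,400)],(290,240),4.)-.4,98)]
print("bar ends",np.round(he,1).tolist())
# knuckles
for n,d in(("T",T),("S",S)):
    c=cloud(d,np.ones(d["depth"].shape,bool))
    m=(c[:,2]>100)&(c[:,2]<125)&(abs(c[:,0]-525)<90)&(abs(c[:,1]-215)<90);q=c[m]
    print(n,len(q),cv2.minAreaRect(q[:,:2].astype(np.float32)),np.median(q,0))
E
python3 fit1.py
```

```text
[[611.4, -110.5], [626.8, -327.7], [468.6, -334.7], [454.6, -119.0]] [ 540.4 -223.   101. ] [217.8, 158.4, 216.1, 157.1]
[[454.6, -124.0], [610.0, -115.4], [619.7, -330.8], [467.5, -339.5]] [ 537.9 -227.4  101. ] [155.7, 215.6, 152.4, 215.8]
102.3196032371361
lid ((539.2897338867188, -223.00933837890625), (181.36962890625, 222.6139373779297), 2.719689130783081)
bar 287 [ 419.25177634 -227.95875832  102.49116745] [[ 411. -286.   96.]
 [ 441. -170.  107.]]
100.02724601831301
lid ((537.001220703125, -226.055419921875), (179.63418579101562, 220.84730529785156), 3.3385515213012695)
bar 276 [ 418.04719539 -237.2043029   100.62298265] [[ 411. -291.   96.]
 [ 442. -177.  104.]]
bar ends [[[416.6, -175.1, 98.0], [422.4, -287.0, 98.0]], [[415.4, -176.8, 98.0], [425.6, -289.5, 98.0]]]
T 947 ((534.5282592773438, 204.04586791992188), (108.43951416015625, 82.79228973388672), 19.970502853393555) [533.49802387 207.59323694 106.63015013]
S 388 ((532.0631103515625, 199.2937774658203), (90.55460357666016, 79.03258514404297), 20.119043350219727) [530.96599232 200.45583624 103.55491006]
```

```bash
cat > mv.py <<'E'
# usage: mv.py x y z yaw ... -> shift in tool axes from base pose (measured or given)
import sys,numpy as np
from scipy.spatial.transform import Rotation as R
from cell import ctrl
def rel(wps,base=None):
    s=ctrl.read_state();p,rot=(s["eef_pos"],s["tool_rot"]) if base is None else base
    M=R.from_euler("xyz",rot)
    for w in wps:
        w=np.array(w,float);d=M.inv().apply(w[:3]-p)
        dy=-(w[3]-rot[2]);dy=(dy+np.pi)%(2*np.pi)-np.pi
        print(w.tolist(),"->",np.round(d,1).tolist(),round(dy,3))
if __name__=="__main__":
    a=list(map(float,sys.argv[1:]));s=ctrl.read_state();print(round(s["clock"],2),s["eef_pos"].round(1),s["tool_rot"].round(3),s["qpos"].round(2),s["force"].round(1),round(s["width"],1))
    rel(np.array(a).reshape(-1,4))
E
python3 mv.py 350 480 256 0.9 500 300 256 0.5
```

```text
1.1 [195.  620.1 256.3] [-3.142 -0.     1.266] [-1.33  0.63  0.04  1.52 -0.03  1.   -0.02] [ 0.5 -0.4  0.2] 85.6
[350.0, 480.0, 256.0, 0.9] -> [-87.1, 189.8, 0.3] 0.366
[500.0, 300.0, 256.0, 0.5] -> [-213.8, 386.9, 0.3] 0.766
```

>>> step_arm(linear=[[-40, 90, 0], [-87, 190, 0], [-87, 190, 0], [-120, 240, 0], [-150, 290, 0], [-180, 340, 0], [-214, 387, 0], [-214, 387, 0]], yaw=[0.1, 0.2, 0.3, 0.4, 0.5, 0.6, 0.7, 0.766], gripper=[1, 1, 1, 1, 1, 1, 1, 1])

```text
clock: 1.77
eef_pos: [429.4, 381.1, 256.6]
tool_rot: [-3.141, -0.001, 0.495]
force: [-0.1, -0.2, 0.2]
width: 85.4
```

```bash
python3 mv.py 500 300 256 0.5 560 50 256 0.2 520 -150 256 0.06
```

```text
1.77 [429.4 381.1 256.6] [-3.141e+00 -1.000e-03  4.950e-01] [-0.94  0.53  0.25  1.74 -0.16  0.89 -0.12] [-0.1 -0.2  0.2] 85.4
[500.0, 300.0, 256.0, 0.5] -> [23.5, 104.9, 0.6] -0.005
[560.0, 50.0, 256.0, 0.2] -> [-42.6, 353.3, 0.5] 0.295
[520.0, -150.0, 256.0, 0.06] -> [-172.8, 510.3, 0.3] 0.435
```

>>> step_arm(linear=[[15, 40, 0], [15, 80, 0], [15, 120, 0], [10, 160, 0], [0, 200, 0], [-10, 240, 0], [-20, 280, 0], [-30, 320, 0]], yaw=[0.05, 0.1, 0.15, 0.2, 0.24, 0.27, 0.28, 0.295], gripper=[1, 1, 1, 1, 1, 1, 1, 1])

```text
clock: 2.43
eef_pos: [555.7, 85.6, 256.5]
tool_rot: [-3.141, -0.0, 0.205]
force: [1.1, 1.0, 0.5]
width: 85.4
```

```bash
python3 mv.py 540 -80 220 0.06  419 -232 180 0.06
```

```text
2.43 [555.7  85.6 256.5] [-3.141 -0.     0.205] [-0.42  0.52  0.34  1.77 -0.21  0.88  0.21] [1.1 1.  0.5] 85.4
[540.0, -80.0, 220.0, 0.06] -> [-49.0, 158.9, 36.5] 0.145
[419.0, -232.0, 180.0, 0.06] -> [-198.4, 283.2, 76.4] 0.145
```

>>> step_arm(linear=[[-12, 40, 0], [-25, 80, 0], [-37, 120, 0], [-55, 155, 0], [-80, 185, 0], [-105, 212, 20], [-135, 238, 40], [-165, 260, 60]], yaw=[0.03, 0.06, 0.1, 0.145, 0.145, 0.145, 0.145, 0.145], gripper=[1, 1, 1, 1, 1, 1, 1, 1])

```text
clock: 3.1
eef_pos: [448.6, -200.3, 197.9]
tool_rot: [3.14, -0.002, 0.06]
force: [0.6, -0.6, 0.4]
width: 85.0
```

```bash
python3 mv.py 419 -232 160 0.06 419 -232 104 0.06
python3 - <<'E'
from h import *
for n in("side","top"):
    d=get(n)
    cr={"side":d["frame"][200:400,260:480],"top":d["frame"][140:340,380:560]}[n]
    cv2.imwrite(f"pics/a_{n}.png",cv2.resize(cr[:,:,::-1],None,fx=2.7,fy=2.7))
E
```

```text
3.1 [ 448.6 -200.3  197.9] [ 3.14e+00 -2.00e-03  6.00e-02] [ 0.12  0.51  0.34  2.02 -0.27  0.65  0.71] [ 0.6 -0.6  0.4] 85.0
[419.0, -232.0, 160.0, 0.06] -> [-31.6, 29.8, 37.9] -0.0
[419.0, -232.0, 104.0, 0.06] -> [-31.7, 29.7, 93.9] -0.0
```

View pics/a_side.png

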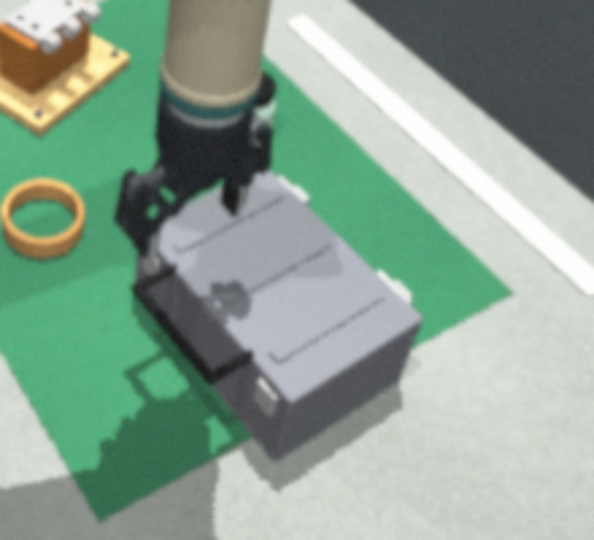

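View pics/a_top.png

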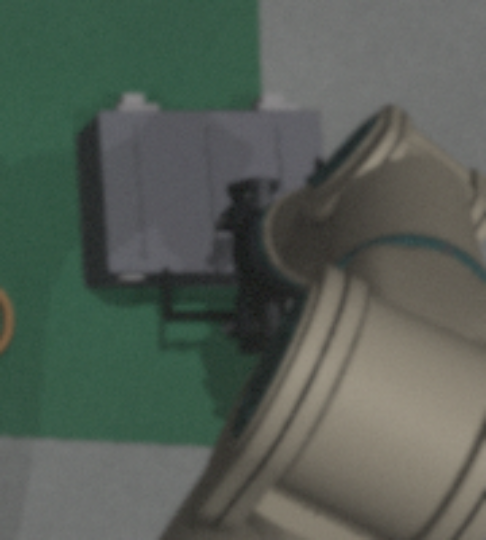

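>>> step_arm(linear=[[-20, 20, 20], [-32, 30, 38], [-32, 30, 38], [-32, 30, 38], [-32, 30, 38], [-32, 30, 38]], yaw=[0, 0, 0, 0, 0, 0], gripper=[-0.15, -0.15, -0.15, -0.15, -0.15, -0.15])

```text
clock: 3.7
eef_pos: [420.4, -229.6, 160.8]
tool_rot: [3.141, -0.002, 0.062]
force: [-0.4, -0.2, -0.0]
width: 36.2
```

```bash
python3 mv.py 419 -232 104 0.06
python3 - <<'E'
from h import *
for n in("side","top"):
    d=get(n)
    cr={"side":d["frame"][230:390,280:440],"top":d["frame"][180:300,400:520]}[n]
    cv2.imwrite(f"pics/b_{n}.png",cv2.resize(cr[:,:,::-1],None,fx=3.6,fy=3.6))
E
```

```text
3.7 [ 420.4 -229.6  160.8] [ 3.141e+00 -2.000e-03  6.200e-02] [ 0.24  0.56  0.3   2.09 -0.31  0.54  0.82] [-0.4 -0.2 -0. ] 36.2
[419.0, -232.0, 104.0, 0.06] -> [-1.7, 2.3, 56.8] 0.002
```

View pics/b_side.png

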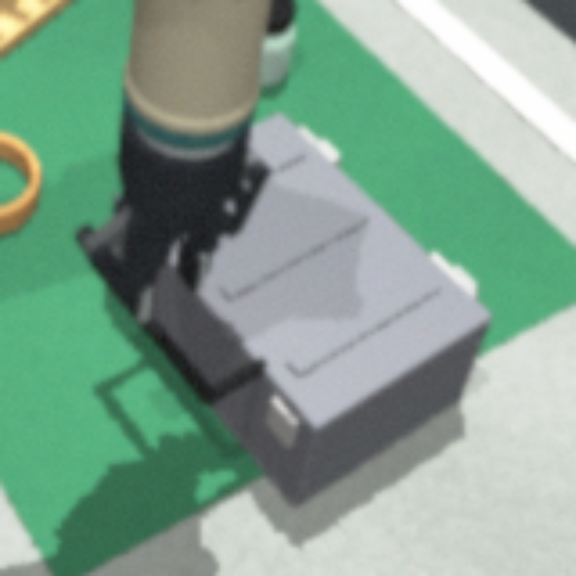

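>>> step_arm(linear=[[-1, 2, 15], [-1, 2, 30], [-1, 2, 40]], yaw=[0, 0, 0], gripper=[-0.15, -0.15, -0.15])

```text
clock: 4.05
eef_pos: [418.5, -231.8, 119.6]
tool_rot: [3.142, -0.001, 0.061]
force: [-0.1, 0.5, 0.9]
width: 36.1
```

>>> step_arm(linear=[[0, 0, 9], [0, 0, 17], [0, 0, 17]], yaw=[0, 0, 0], gripper=[-0.15, -0.15, -0.15])

```text
clock: 4.3
eef_pos: [417.5, -231.8, 101.8]
tool_rot: [-3.14, 0.002, 0.06]
force: [-0.0, 0.5, 0.2]
width: 36.5
```

>>> step_arm(linear=[[0, 0, 0], [0, 0, 0], [0, 0, 0], [0, 0, 0], [0, 0, 0]], yaw=[0, 0, 0, 0, 0], gripper=[-1, -1, -1, -1, -1])

```text
clock: 4.72
eef_pos: [418.3, -232.6, 103.4]
tool_rot: [3.141, -0.001, 0.06]
force: [-0.3, 0.7, 2.8]
width: 8.7
```

```bash
python3 mv.py 419 -232 104 0.06
python3 - <<'E'
from h import *
for n in("side",):
    d=get(n)
    cr={"side":d["frame"][230:390,280:440],"top":d["frame"][180:300,400:520]}[n]
    cv2.imwrite(f"pics/c_{n}.png",cv2.resize(cr[:,:,::-1],None,fx=3.6,fy=3.6))
E
```

```text
4.72 [ 418.3 -232.6  103.4] [ 3.141e+00 -1.000e-03  6.000e-02] [ 0.3   0.66  0.22  2.12 -0.36  0.4   0.87] [-0.3  0.7  2.8] 8.7
[419.0, -232.0, 104.0, 0.06] -> [0.8, -0.5, -0.6] -0.0
```

View pics/c_side.png

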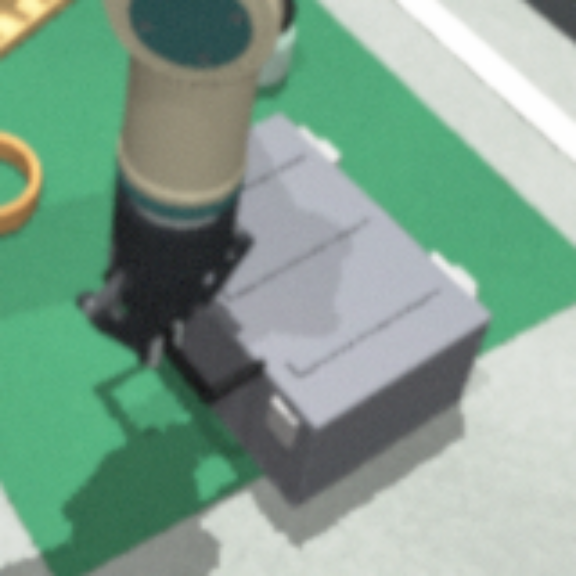

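```bash
python3 -c "
import numpy as np
for t in np.arange(.1,1.81,.1): print(round(t,2),round(202*(np.cos(.015)-np.cos(t+.015)),1),round(202*(np.sin(t+.015)-np.sin(.015)),1))"; python3 mv.py
```

```text
0.1 1.3 20.1
0.2 4.6 40.1
0.3 9.9 59.6
0.4 17.1 78.4
0.5 26.2 96.5
0.6 37.0 113.5
0.7 49.4 129.4
0.8 63.4 144.0
0.9 78.8 157.1
1.0 95.4 168.6
1.1 113.1 178.3
1.2 131.6 186.3
1.3 150.9 192.4
1.4 170.6 196.5
1.5 190.7 198.7
1.6 210.9 198.8
1.7 231.0 196.9
1.8 250.8 193.0
4.77 [ 418.3 -232.5  103.4] [ 3.141e+00 -1.000e-03  6.000e-02] [ 0.3   0.66  0.22  2.12 -0.36  0.4   0.87] [ 1.5 -0.1  2.7] 9.1
```

>>> step_arm(linear=[[0.4, 0, -10], [1.3, 0, -20], [2.8, 0, -30], [4.6, 0, -40]], yaw=[0, 0, 0, 0], gripper=[-1, -1, -1, -1])

```text
clock: 5.1
eef_pos: [422.6, -232.3, 143.3]
tool_rot: [3.141, -0.0, 0.06]
force: [2.7, -1.2, -3.5]
width: 8.7
```

```bash
python3 mv.py 419 -232 104 0.06
python3 - <<'E'
from h import *
for n in("side",):
    d=get(n)
    cr={"side":d["frame"][230:390,280:440],"top":d["frame"][180:300,400:520]}[n]
    cv2.imwrite(f"pics/d_{n}.png",cv2.resize(cr[:,:,::-1],None,fx=3.6,fy=3.6))
E
```

```text
5.1 [ 422.6 -232.3  143.3] [ 3.141 -0.     0.06 ] [ 0.25  0.59  0.28  2.09 -0.32  0.5   0.83] [ 2.7 -1.2 -3.5] 8.7
[419.0, -232.0, 104.0, 0.06] -> [-3.6, -0.5, 39.3] -0.0
```

View pics/d_side.png

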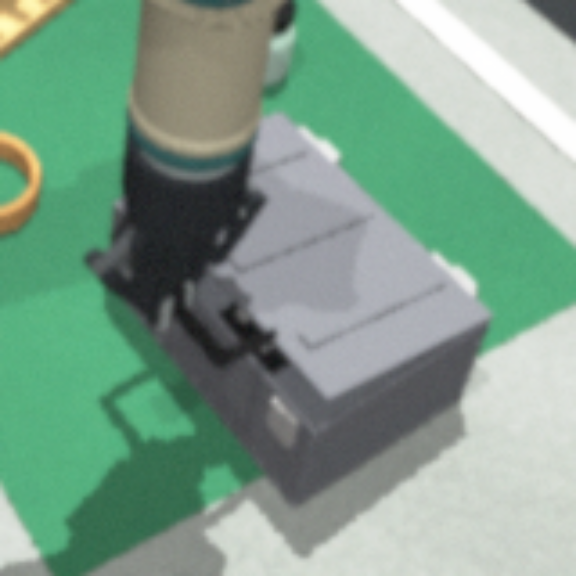

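The lid is following: its free edge is now raised at about (330,395) in the crop. I'll continue the arc.

>>> step_arm(linear=[[5, 0, -19.5], [12.5, 0, -38], [21.6, 0, -56], [32.4, 0, -73.4], [45, 0, -89.3], [59, 0, -104]], yaw=[0, 0, 0, 0, 0, 0], gripper=[-1, -1, -1, -1, -1, -1])

```text
clock: 5.65
eef_pos: [477.6, -228.9, 247.1]
tool_rot: [-3.14, 0.008, 0.058]
force: [-5.4, -1.7, 0.6]
width: 8.4
```

>>> step_arm(linear=[[15.4, 0, -13], [32, 0, -24.6], [49.7, 0, -34.3], [68.2, 0, -42.3]], yaw=[0, 0, 0, 0], gripper=[-1, -1, -1, -1])

```text
clock: 5.98
eef_pos: [544.9, -225.1, 292.0]
tool_rot: [-3.139, 0.008, 0.058]
force: [-11.7, 2.9, 20.1]
width: 8.8
```

```bash
python3 mv.py 419 -232 104 0.06
python3 - <<'E'
from h import *
d=get("side","e_side")
E
```

```text
5.98 [ 544.9 -225.1  292. ] [-3.139  0.008  0.058] [ 0.1   0.53  0.39  1.65 -0.23  1.01  0.62] [-11.7   2.9  20.1] 8.8
[419.0, -232.0, 104.0, 0.06] -> [-124.6, 0.2, 189.0] -0.002
```

View pics/e_side.png

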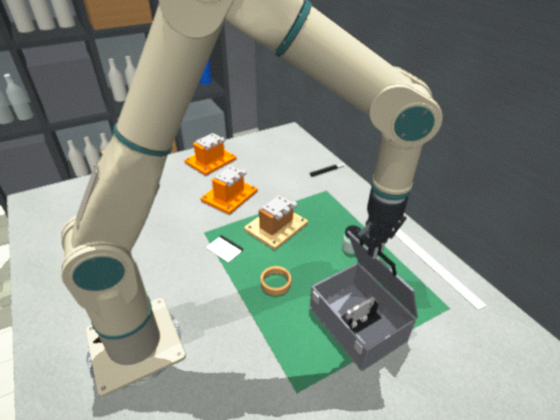

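>>> step_arm(linear=[[10, 0, -7], [19, 0, -10], [29, 0, -13], [39, 0, -14.5]], yaw=[0, 0, 0, 0], gripper=[-1, -1, -1, -1])

```text
clock: 6.37
eef_pos: [587.3, -222.4, 303.8]
tool_rot: [-3.141, 0.003, 0.059]
force: [-3.6, 0.1, 5.6]
width: 8.7
```

```bash
python3 mv.py 419 -232 104 0.06
```

```text
6.37 [ 587.3 -222.4  303.8] [-3.141e+00  3.000e-03  5.900e-02] [ 0.09  0.58  0.39  1.53 -0.24  1.09  0.59] [-3.6  0.1  5.6] 8.7
[419.0, -232.0, 104.0, 0.06] -> [-168.0, -0.3, 200.3] -0.001
```

>>> step_arm(linear=[[10, 0, -1.5], [20, 0, -2.5], [30, 0, -3], [40, 0, -2.5], [50, 0, -1], [58, 0, 0], [58, 0, 0]], yaw=[0, 0, 0, 0, 0, 0, 0], gripper=[-1, -1, -1, -1, -1, -1, -1])

```text
clock: 6.95
eef_pos: [648.2, -218.8, 304.9]
tool_rot: [3.14, -0.003, 0.061]
force: [-0.2, 0.7, 8.6]
width: 8.9
```

```bash
python3 mv.py 419 -232 104 0.06
python3 - <<'E'
from h import *
d=get("side")
cv2.imwrite("pics/f_side.png",cv2.resize(d["frame"][180:380,280:480][:,:,::-1],None,fx=3,fy=3))
d=get("top")
cv2.imwrite("pics/f_top.png",cv2.resize(d["frame"][100:300,360:560][:,:,::-1],None,fx=3,fy=3))
E
```

```text
6.95 [ 648.2 -218.8  304.9] [ 3.14e+00 -3.00e-03  6.10e-02] [ 0.08  0.66  0.38  1.36 -0.25  1.16  0.55] [-0.2  0.7  8.6] 8.9
[419.0, -232.0, 104.0, 0.06] -> [-230.3, -1.1, 200.1] 0.001
```

View pics/f_side.png

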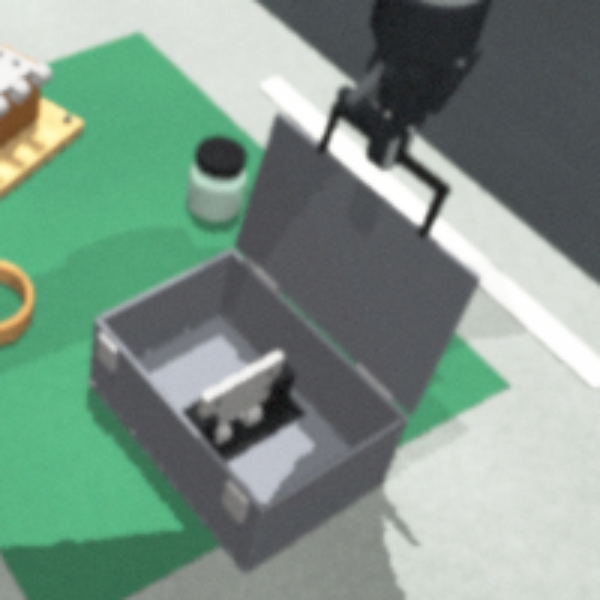

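View pics/f_top.png

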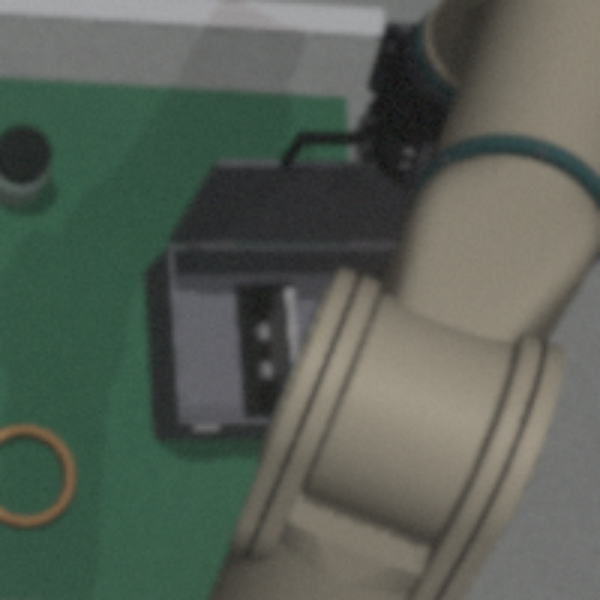

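>>> step_arm(linear=[[5, 0, 0.5], [10, 0, 1.5], [10, 0, 1.5]], yaw=[0, 0, 0], gripper=[-1, -1, -1])

```text
clock: 7.3
eef_pos: [657.3, -218.2, 302.9]
tool_rot: [3.141, -0.002, 0.06]
force: [0.8, 0.2, 4.7]
width: 9.1
```

>>> step_arm(linear=[[0, 0, 0], [0, 0, 0], [0, 0, 0], [0, 0, -20], [0, 0, -50], [0, 0, -60]], yaw=[0, 0, 0, 0, 0, 0], gripper=[-0.2, -0.2, -0.2, -0.2, -0.2, -0.2])

```text
clock: 7.8
eef_pos: [657.1, -218.7, 365.7]
tool_rot: [3.14, -0.004, 0.06]
force: [0.2, -0.6, 1.7]
width: 34.4
```

```bash
python3 mv.py 460 0 300 0.06
python3 - <<'E'
from h import *
d=get("side")
cv2.imwrite("pics/g_side.png",cv2.resize(d["frame"][180:380,280:480][:,:,::-1],None,fx=3,fy=3))
E
```

```text
7.8 [ 657.1 -218.7  365.7] [ 3.14  -0.004  0.06 ] [ 0.08  0.64  0.39  1.24 -0.24  1.31  0.52] [ 0.2 -0.6  1.7] 34.4
[460.0, 0.0, 300.0, 0.06] -> [-183.9, -230.2, 64.5] -0.0
```

View pics/g_side.png

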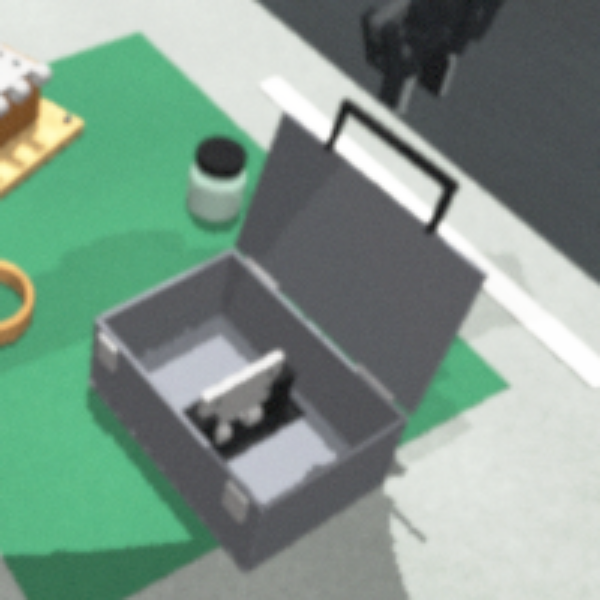

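>>> step_arm(linear=[[-35, 0, 0], [-70, -10, 0], [-95, -30, 0], [-110, -60, 0], [-120, -90, 0], [-130, -120, 10], [-140, -150, 20], [-150, -170, 30]], yaw=[0, 0.12, 0.24, 0.36, 0.48, 0.6, 0.72, 0.84], gripper=[0, 0, 0, 0, 0, 0, 0, 0])

```text
clock: 8.52
eef_pos: [494.8, -54.1, 331.0]
tool_rot: [-3.141, 0.002, -0.783]
force: [0.5, 0.0, 0.0]
width: 42.4
```

>>> step_arm(linear=[[0, 0, 0], [0, 0, 0], [0, 0, 0], [0, 0, 0], [0, 0, 0], [0, 0, 0]], yaw=[0.12, 0.24, 0.36, 0.48, 0.6, 0.73], gripper=[0, 0, 0, 0, 0, 0])

```text
clock: 9.02
eef_pos: [495.6, -57.1, 331.4]
tool_rot: [3.14, 0.0, -1.511]
force: [1.0, -0.3, 0.1]
width: 42.6
```

```bash
python3 mv.py
python3 - <<'E'
from h import *
d=get("side","h_side");d=get("top","h_top")
E
```

```text
9.02 [495.6 -57.1 331.4] [ 3.14   0.    -1.511] [-0.51  0.42  0.83  1.84 -0.36  1.04 -1.06] [ 1.  -0.3  0.1] 42.6
```

View pics/h_side.png

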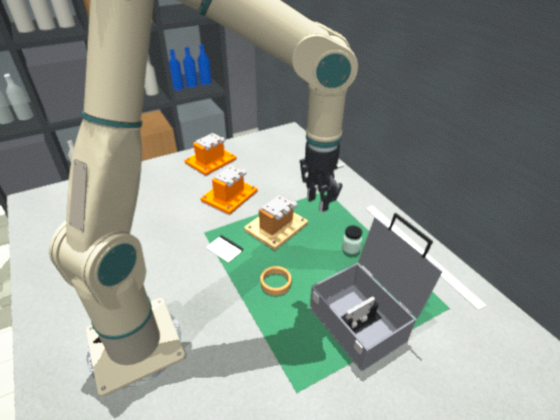

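View pics/h_top.png

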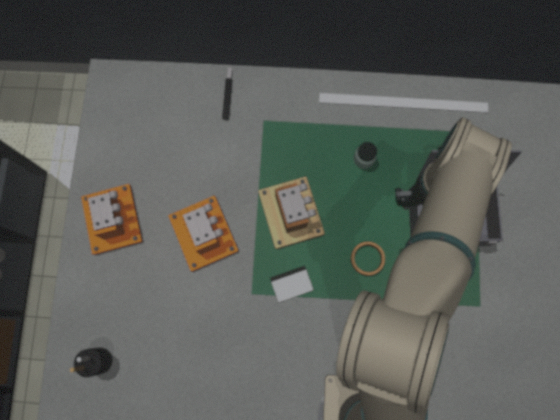

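>>> step_arm(linear=[[-40, 0, 0], [-80, 0, 0], [-120, 0, 0], [-150, 0, 0], [-150, 0, 0], [-150, 0, 0]], yaw=[0, 0, 0, 0, 0, 0], gripper=[0, 0, 0, 0, 0, 0])

```text
clock: 9.62
eef_pos: [485.8, 94.3, 331.5]
tool_rot: [3.14, -0.0, -1.497]
force: [0.5, -0.7, 0.2]
width: 42.5
```

```bash
python3 mv.py
python3 - <<'E'
from h import *
D={n:get(n,f"i_{n}") for n in("side","top")}
for n,d in D.items(): np.savez(f"i_{n}.npz",**{k:np.array(v) for k,v in d.items()})
for nm in ("leaf_grip","leaf_pin"):
  for n in D:
    for r in cams.regions_of(n,nm)[:4]:
        c=cloud(D[n],r["pixels"])
        if len(c): print(nm,n,round(r["conf"],2),np.round(r["pixel"]),r["pixels"].sum(),np.round(np.median(c,0)),np.round(np.percentile(c,2,axis=0)),np.round(np.percentile(c,98,axis=0)))
s=D["side"]["frame"][280:350,320:400];t=D["top"]["frame"][170:260,410:510]
cv2.imwrite("pics/j_side.png",cv2.resize(s[:,:,::-1],None,fx=8,fy=8,interpolation=cv2.INTER_CUBIC))
cv2.imwrite("pics/j_top.png",cv2.resize(t[:,:,::-1],None,fx=6,fy=6,interpolation=cv2.INTER_CUBIC))
E
```

```text
9.62 [485.8  94.3 331.5] [ 3.14  -0.    -1.497] [-0.82  0.41  0.83  1.85 -0.35  1.03 -1.35] [ 0.5 -0.7  0.2] 42.5
leaf_grip side 0.94 [361. 311.] 391 [ 538. -229.   60.] [ 496. -237.    8.] [ 577. -223.   82.]
leaf_grip top 0.74 [454. 214.] 299 [ 538. -219.   64.] [ 498. -226.   16.] [ 577. -213.   87.]
leaf_pin side 0.62 [360. 310.] 419 [ 541. -229.   59.] [ 496. -237.    6.] [ 584. -183.   83.]
```

View pics/j_side.png

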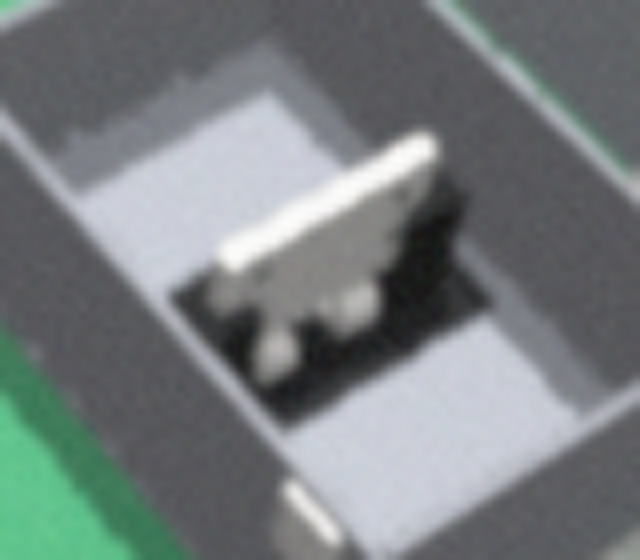

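View pics/j_top.png

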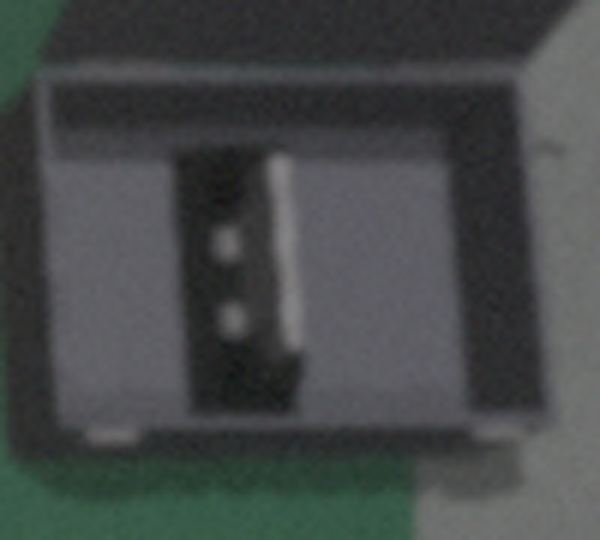

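```bash
cat > fit2.py <<'E'
from h import *
def ld(n):
    z=np.load(f"i_{n}.npz");return {k:(float(z[k]) if k=="k1" else z[k]) for k in z}
S,T=ld("side"),ld("top")
a=np.array([(228,252),(432,145)])/8.+[320,280]-.44
b=np.array([(292,348),(278,157)])/6.+[410,170]-.42
for i in range(2): print(tri(S,a[i],T,b[i]))
print(atz(S,a,83),atz(S,a,83).mean(0));print(atz(T,b,83),atz(T,b,83).mean(0))
# cloud of top
for n,d in(("S",S),("T",T)):
    c=cloud(d,np.ones(d["depth"].shape,bool));m=(c[:,2]>74)&(c[:,2]<92)&(abs(c[:,0]-538)<60)&(abs(c[:,1]+225)<40);q=c[m];print(n,len(q),cv2.minAreaRect(q[:,:2].astype(np.float32)),np.median(q,0))
    # case rim
    m=(c[:,2]>88)&(c[:,2]<102)&(abs(c[:,0]-538)<95)&(abs(c[:,1]+225)<130);q=c[m];print(len(q),cv2.minAreaRect(q[:,:2].astype(np.float32)))
E
python3 fit2.py
```

```text
(array([ 498.6581835 , -225.64361193,   80.93039458]), np.float64(0.9444607144362026))
(array([ 584.95640519, -221.93449191,   77.78713183]), np.float64(0.4780507943740459))
[[ 498.05729582 -226.8125713    83.        ]
 [ 581.41491    -224.63535655   83.        ]] [ 539.73610291 -225.72396392   83.        ]
[[ 497.780315   -224.74213505   83.        ]
 [ 583.77565442 -220.31473583   83.        ]] [ 540.77798471 -222.52843544   83.        ]
S 121 ((538.5723876953125, -226.53248596191406), (87.55921936035156, 9.826644897460938), 3.60270094871521) [ 537.53053161 -227.18898221   80.39367478]
865 ((539.6760864257812, -225.9458465576172), (170.5109405517578, 221.19297790527344), 3.651228189468384)
T 132 ((540.0039672851562, -222.632568359375), (86.69344329833984, 11.258978843688965), 3.4674298763275146) [ 538.60711928 -221.58443791   82.62149986]
831 ((541.1888427734375, -223.34512329101562), (168.5051727294922, 223.4388427734375), 3.3059937953948975)
```

```bash
python3 mv.py 539.5 -224.5 331 -1.511 539.5 -224.5 150 -1.511
```

```text
9.92 [486.5  90.9 332.4] [-3.141 -0.    -1.507] [-0.82  0.41  0.83  1.85 -0.35  1.03 -1.36] [-0.7  0.1  0.2] 42.3
[539.5, -224.5, 331.0, -1.511] -> [318.2, -32.7, 1.4] 0.004
[539.5, -224.5, 150.0, -1.511] -> [318.1, -32.7, 182.4] 0.004
```

>>> step_arm(linear=[[40, -4, 0], [80, -8, 0], [120, -12, 0], [160, -16, 0], [200, -20, 0], [240, -24, 0], [280, -28, 20], [318, -33, 40]], yaw=[0, 0, 0, 0, 0, 0, 0, 0], gripper=[0.3, 0.3, 0.3, 0.3, 0.3, 0.3, 0.3, 0.3])

```text
clock: 10.58
eef_pos: [539.6, -222.2, 295.1]
tool_rot: [-3.139, -0.001, -1.507]
force: [0.6, 0.1, -0.5]
width: 55.8
```

>>> step_arm(linear=[[0, 0, 40], [0, 0, 80], [0, 0, 110], [0, 0, 120], [0, 0, 120]], yaw=[0, 0, 0, 0, 0], gripper=[0.3, 0.3, 0.3, 0.3, 0.3])

```text
clock: 11.0
eef_pos: [537.7, -218.6, 172.2]
tool_rot: [3.137, 0.002, -1.506]
force: [0.1, -0.7, -0.2]
width: 55.9
```

```bash
python3 mv.py 539.5 -224.5 71 -1.511;  python3 - <<'E'
from h import *
d=get("side")
cv2.imwrite("pics/k_side.png",cv2.resize(d["frame"][180:380,280:480][:,:,::-1],None,fx=3,fy=3))
E
```

```text
11.0 [ 537.7 -218.6  172.2] [ 3.137e+00  2.000e-03 -1.506e+00] [-0.05  0.72  0.64  1.81 -0.58  0.81 -0.63] [ 0.1 -0.7 -0.2] 55.9
[539.5, -224.5, 71.0, -1.511] -> [6.2, -1.8, 101.2] 0.005
```

View pics/k_side.png

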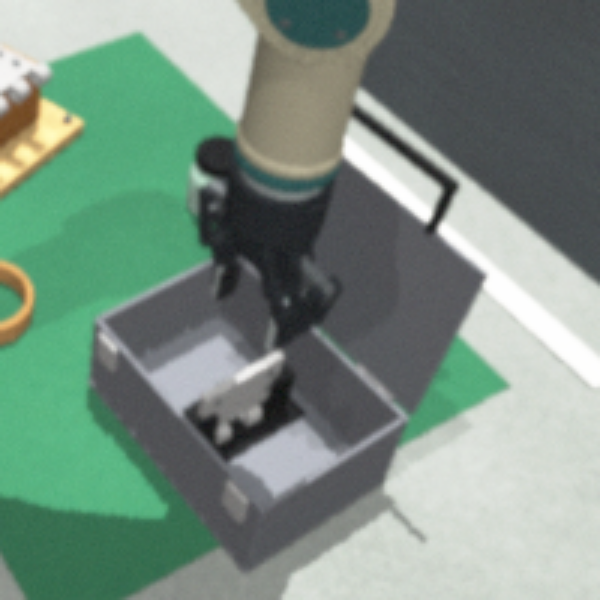

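>>> step_arm(linear=[[6, -2, 20], [6, -2, 50], [6, -2, 80], [6, -2, 95], [6, -2, 101], [6, -2, 101]], yaw=[0.005, 0.005, 0.005, 0.005, 0.005, 0.005], gripper=[0.1, 0.1, 0.1, 0.1, 0.1, 0.1])

```text
clock: 11.55
eef_pos: [542.7, -225.0, 74.3]
tool_rot: [-3.14, -0.001, -1.51]
force: [-0.3, 0.4, -0.1]
width: 46.9
```

```bash
python3 mv.py 539.5 -224.5 71 -1.511;  python3 - <<'E'
from h import *
d=get("side")
cv2.imwrite("pics/l_side.png",cv2.resize(d["frame"][200:360,280:440][:,:,::-1],None,fx=3.7,fy=3.7))
E
```

```text
11.55 [ 542.7 -225.    74.3] [-3.14e+00 -1.00e-03 -1.51e+00] [ 0.03  0.86  0.52  1.84 -0.69  0.63 -0.53] [-0.3  0.4 -0.1] 46.9
[539.5, -224.5, 71.0, -1.511] -> [-0.7, 3.2, 3.3] 0.001
```

View pics/l_side.png

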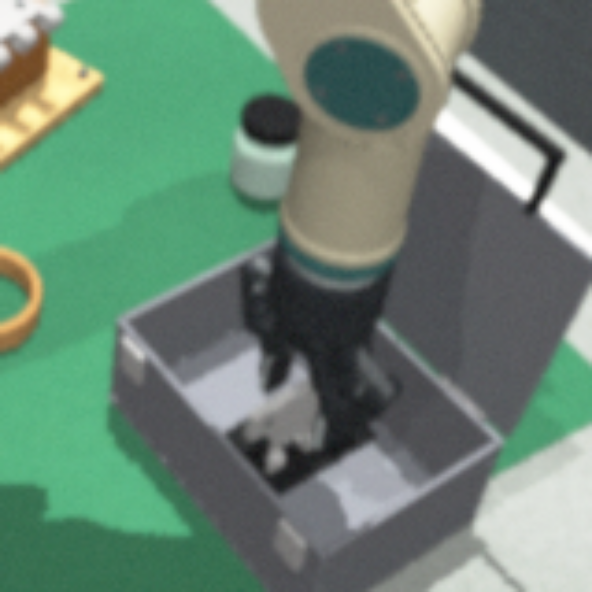

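Jaws straddle the plate. A small correction, then close.

>>> step_arm(linear=[[-0.5, 3, 3], [-0.5, 3, 3], [-0.5, 3, 3]], yaw=[0, 0, 0], gripper=[0.1, 0.1, 0.1])

```text
clock: 11.85
eef_pos: [539.3, -224.4, 71.7]
tool_rot: [-3.14, -0.001, -1.51]
force: [-0.2, 0.3, 0.4]
width: 47.0
```

>>> step_arm(linear=[[0, 0, 0], [0, 0, 0], [0, 0, 0], [0, 0, 0], [0, 0, 0], [0, 0, 0]], yaw=[0, 0, 0, 0, 0, 0], gripper=[-1, -1, -1, -1, -1, -1])

```text
clock: 12.35
eef_pos: [539.0, -224.1, 70.8]
tool_rot: [-3.141, 0.0, -1.51]
force: [-0.8, 1.1, 5.0]
width: 7.2
```

```bash
python3 mv.py 539.5 -224.5 71 -1.511
```

```text
12.35 [ 539.  -224.1   70.8] [-3.141  0.    -1.51 ] [ 0.03  0.86  0.51  1.85 -0.7   0.62 -0.52] [-0.8  1.1  5. ] 7.2
[539.5, -224.5, 71.0, -1.511] -> [0.4, -0.4, -0.2] 0.001
```

>>> step_arm(linear=[[0, 0, -10], [0, 0, -25], [0, 0, -40], [0, 0, -60], [0, 0, -80], [0, 0, -100], [0, 0, -120], [0, 0, -120]], yaw=[0, 0, 0, 0, 0, 0, 0, 0], gripper=[-1, -1, -1, -1, -1, -1, -1, -1])

```text
clock: 13.02
eef_pos: [540.3, -225.5, 194.1]
tool_rot: [-3.137, -0.003, -1.51]
force: [-0.4, -0.5, -2.1]
width: 7.3
```

```bash
python3 mv.py 539 -224 210 -1.511;  python3 - <<'E'
from h import *
d=get("side")
cv2.imwrite("pics/m_side.png",cv2.resize(d["frame"][180:360,280:460][:,:,::-1],None,fx=3.3,fy=3.3))
E
```

```text
13.02 [ 540.3 -225.5  194.1] [-3.137e+00 -3.000e-03 -1.510e+00] [-0.06  0.7   0.66  1.78 -0.56  0.85 -0.64] [-0.4 -0.5 -2.1] 7.3
[539.0, -224.0, 210.0, -1.511] -> [-1.5, 1.1, -15.9] 0.001
```

View pics/m_side.png

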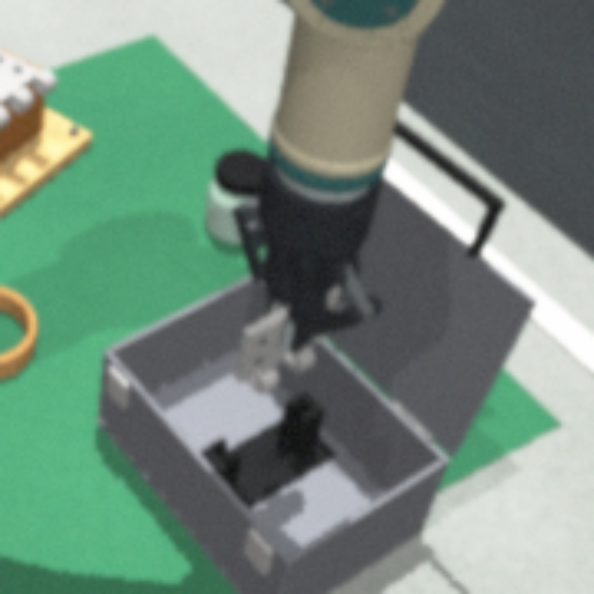

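```bash
cat > fit3.py <<'E'
from h import *
from scipy.optimize import minimize
def ld(n):
    z=np.load(f"{n}.npz");return {k:(float(z[k]) if k=="k1" else z[k]) for k in z}
def cyl(R=11,L=16,n=24):
    a=np.linspace(0,2*np.pi,n,endpoint=False);return np.array([[s*L/2,R*np.cos(t),R*np.sin(t)] for s in(-1,1) for t in a])
C=cyl()
def world(p,P):  # p=(x,y,yaw) pin frame z=102
    c,s=np.cos(p[2]),np.sin(p[2]);return np.c_[p[0]+c*P[:,0]-s*P[:,1],p[1]+s*P[:,0]+c*P[:,1],102+P[:,2]]
SS=8
def render(d,p,box):
    x0,y0,x1,y1=box;im=np.zeros(((y1-y0)*SS,(x1-x0)*SS),np.uint8)
    f=lambda P:np.round((proj(d,world(p,P))-[x0,y0]+.5)*SS-.5).astype(np.int32)
    for k in(-36,0,36): cv2.fillConvexPoly(im,cv2.convexHull(f(C+[k,0,0])),255)
    pl=np.array([[x,y,z] for x in(-44,44) for y in(12.5,60) for z in(-4,4)],float)
    cv2.fillConvexPoly(im,cv2.convexHull(f(pl)),255)
    for k in (-36,0,36): # web between plate and knuckle
        w=np.array([[x,y,z] for x in(k-8,k+8) for y in(0,13) for z in(-0,4)],float);cv2.fillConvexPoly(im,cv2.convexHull(f(w)),255)
    im=cv2.GaussianBlur(im,(0,0),SS*.7)
    return cv2.resize(im,(x1-x0,y1-y0),interpolation=cv2.INTER_AREA)/255.
def obs(d,box):
    x0,y0,x1,y1=box;f=d["frame"][y0:y1,x0:x1].astype(float)
    sat=(f.max(2)-f.min(2))/(f.max(2)+1)
    return f,sat
if __name__=="__main__":
    p0=np.array([525,185,0.33+np.pi])
    for tag in("0",):
      for n,box in(("side",(255,185,305,235)),("top",(265,170,325,245))):
        d=ld(n+tag);f,sat=obs(d,box)
        cv2.imwrite(f"pics/sat_{n}.png",cv2.resize((255*np.clip(sat,0,1)).astype(np.uint8),None,fx=8,fy=8,interpolation=cv2.INTER_NEAREST))
        print(n,np.percentile(sat,[5,20,50,80]))
E
python3 fit3.py
```

```text
side [0.00816327 0.02232143 0.18543856 0.51311355]
top [0.01408451 0.16788321 0.3190184  0.35483871]
```

View pics/sat_side.png

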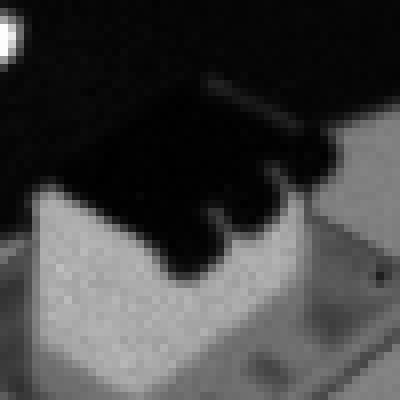

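View pics/sat_top.png

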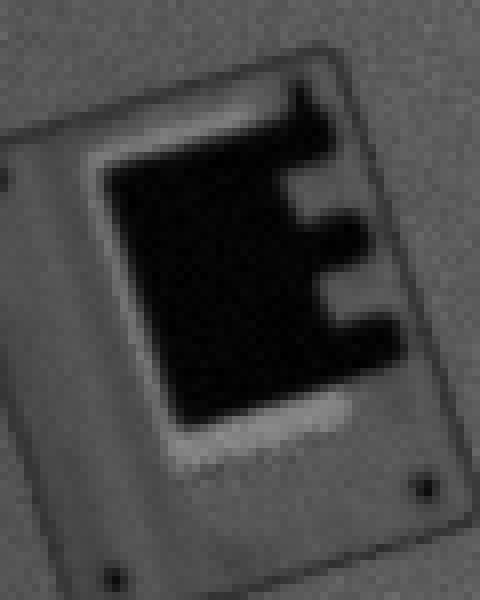

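```bash
cat > fit3b.py <<'E'
from fit3 import *
def prep(d,box,p,rowmin=None):
    x0,y0,x1,y1=box;f,sat=obs(d,box);o=np.clip(1-sat/0.2,0,1)
    v,u=np.mgrid[y0:y1,x0:x1];P=atz(d,np.c_[u.ravel(),v.ravel()],104)
    c,s=np.cos(p[2]),np.sin(p[2]);dx,dy=P[:,0]-p[0],P[:,1]-p[1]
    X,Y=c*dx+s*dy,-s*dx+c*dy
    w=((abs(X)<54)&(Y>-22)&(Y<9)).reshape(o.shape)
    if rowmin: w&=v>=rowmin
    return o,w
p0=np.array([525,185,0.33])
B={"side":(255,185,305,235),"top":(265,170,325,245)}
def run(names,tag="0"):
    p=p0
    for it in range(3):
        D=[(ld(n+tag),B[n])+prep(ld(n+tag),B[n],p,200 if n=="side" else None) for n in names]
        cost=lambda q:sum((((render(d,q,b)-o)**2)*w).sum() for d,b,o,w in D)
        r=minimize(lambda t:cost(p+t*[5,5,.05]),[0,0,0],method="Nelder-Mead",options=dict(initial_simplex=[[0,0,0],[1,0,0],[0,1,0],[0,0,1]],xatol=.01,fatol=.01))
        p=p+r.x*[5,5,.05]
    return p,r.fun,[w.sum() for *_,w in D]
if __name__=="__main__":
    for ns in(["top"],["side"],["top","side"]):
        p,c,w=run(ns);print(ns,p.round(3),round(c,2),w)
    for n in B:
        d=ld(n+"0");b=B[n];o,w=prep(d,b,p);R=render(d,p,b)
        im=cv2.merge([(o*255).astype(np.uint8),(R*255).astype(np.uint8),(w*120).astype(np.uint8)])
        cv2.imwrite(f"pics/ov_{n}.png",cv2.resize(im,None,fx=8,fy=8,interpolation=cv2.INTER_NEAREST))
E
python3 fit3b.py
```

```text
['top'] [5.45379e+02 1.80004e+02 3.64000e-01] 19.52 [np.int64(480)]
['side'] [5.43639e+02 1.79172e+02 3.38000e-01] 5.41 [np.int64(207)]
['top', 'side'] [5.44693e+02 1.80237e+02 3.45000e-01] 26.91 [np.int64(482), np.int64(209)]
```

```bash
python3 -c "
import cv2,numpy as np
a=cv2.imread('pics/ov_side.png');b=cv2.imread('pics/ov_top.png')
a=cv2.copyMakeBorder(a,0,600-a.shape[0],0,0,cv2.BORDER_CONSTANT)[:,:320*2]
b=b[:600];o=np.hstack([a,b]);o=cv2.resize(o,None,fx=.85,fy=.85);print(o.shape);cv2.imwrite('pics/ov.png',o)"
```

```text
(510, 748, 3)
```

View pics/ov.png

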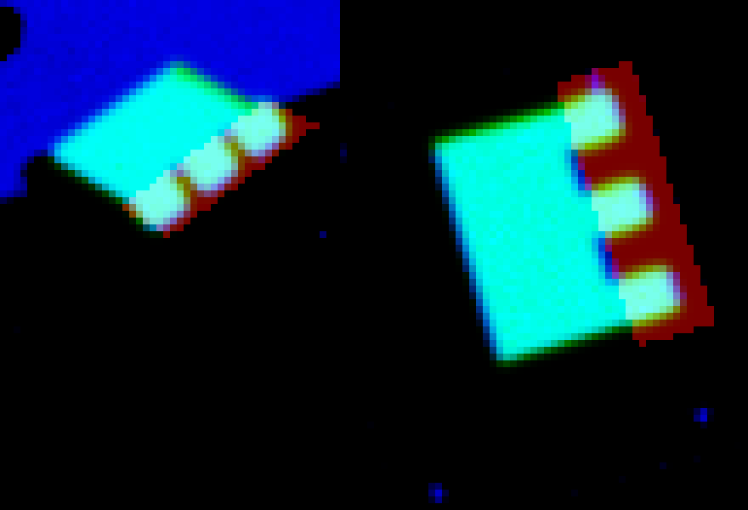

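```bash
python3 mv.py 540 -224 215 -1.511 544.6 180 215 -1.225
```

```text
13.07 [ 539.6 -224.7  192.1] [-3.139e+00 -2.000e-03 -1.510e+00] [-0.06  0.7   0.66  1.79 -0.56  0.85 -0.64] [ 0.5 -0.9 -2.5] 7.2
[540.0, -224.0, 215.0, -1.511] -> [-0.7, -0.5, -22.9] 0.001
[544.6, 180.0, 215.0, -1.225] -> [-403.6, -29.7, -23.5] -0.285
```

>>> step_arm(linear=[[0, 0, -21], [-35, 0, -21], [-70, 2, -21], [-105, 4, -21], [-140, 6, -21], [-175, 8, -21], [-210, 10, -21], [-245, 12, -21]], yaw=[0, 0, -0.04, -0.08, -0.12, -0.16, -0.2, -0.24], gripper=[-1, -1, -1, -1, -1, -1, -1, -1])

```text
clock: 13.73
eef_pos: [510.4, 21.4, 210.1]
tool_rot: [3.139, 0.001, -1.268]
force: [2.1, -0.1, -2.1]
width: 7.3
```

```bash
python3 mv.py 544.6 180 215 -1.225
```

```text
13.73 [510.4  21.4 210.1] [ 3.139e+00  1.000e-03 -1.268e+00] [-0.53  0.58  0.66  1.96 -0.5   0.77 -0.85] [ 2.1 -0.1 -2.1] 7.3
[544.6, 180.0, 215.0, -1.225] -> [-141.2, -79.9, -5.0] -0.043
```

>>> step_arm(linear=[[-30, -17, -5], [-60, -34, -5], [-90, -51, -5], [-115, -65, -5], [-135, -76, -5], [-141, -80, -5], [-141, -80, -5], [-141, -80, -5]], yaw=[0, 0, -0.04, -0.043, -0.043, -0.043, -0.043, -0.043], gripper=[-1, -1, -1, -1, -1, -1, -1, -1])

```text
clock: 14.4
eef_pos: [545.7, 176.9, 215.4]
tool_rot: [3.139, -0.001, -1.227]
force: [-0.1, -1.7, -2.4]
width: 7.4
```

```bash
python3 mv.py 544.6 180 215 -1.225;  python3 - <<'E'
from h import *
D={n:get(n,f"n_{n}") for n in("side","top")}
for n,d in D.items(): np.savez(f"n_{n}.npz",**{k:np.array(v) for k,v in d.items()})
s=D["side"]["frame"][140:240,230:330];t=D["top"]["frame"][140:260,230:350]
cv2.imwrite("pics/o_side.png",cv2.resize(s[:,:,::-1],None,fx=6,fy=6,interpolation=cv2.INTER_CUBIC))
cv2.imwrite("pics/o_top.png",cv2.resize(t[:,:,::-1],None,fx=5,fy=5,interpolation=cv2.INTER_CUBIC))
E
```

```text
14.4 [545.7 176.9 215.4] [ 3.139e+00 -1.000e-03 -1.227e+00] [-0.77  0.66  0.66  1.79 -0.51  0.88 -1.1 ] [-0.1 -1.7 -2.4] 7.4
[544.6, 180.0, 215.0, -1.225] -> [-3.3, 0.0, 0.4] -0.002
```

View pics/o_side.png

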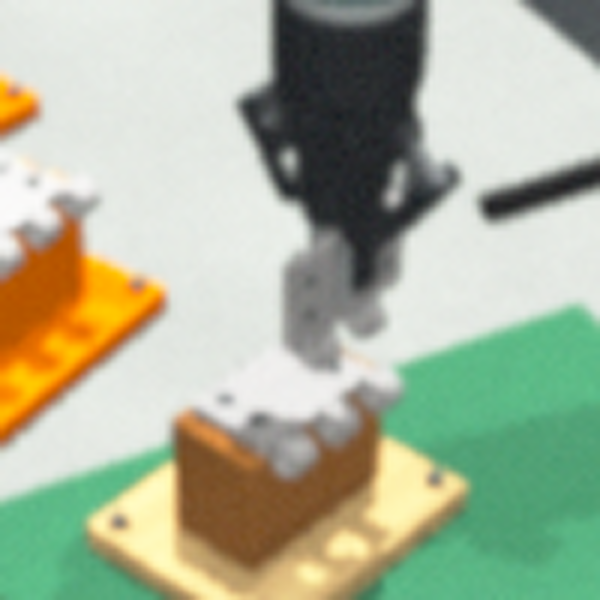

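View pics/o_top.png

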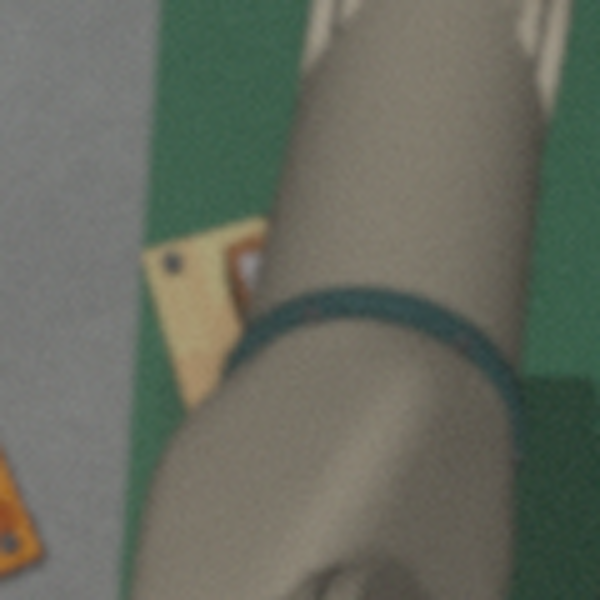

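```bash
cat > ov.py <<'E'
import sys
from h import *
from fit3 import cyl
from scipy.spatial.transform import Rotation as R
JP=np.array([544.6,180.0,102.]);JY=0.346
def leafw(p,rot,a=0,c=0,P=None):
    # leaf frame: x = tool -y?? heading=tool yaw+pi/2, z up, origin pin ; grip at +49
    M=R.from_euler("xyz",rot).as_matrix();zt=M[:,2];xt=M[:,0];yt=M[:,1]
    gp=p+6*zt
    L=np.c_[-yt,xt*0-np.cross(-zt,yt)*-1*-1,-zt]
    L=np.column_stack([-yt,np.cross(-zt,-yt),-zt])
    o=gp+L@np.array([a,0,c-49.]);return o,L
def poly(d,im,P,col,x0,y0,s):
    q=np.round((proj(d,P)-[x0,y0]+.5)*s).astype(int)
    cv2.polylines(im,[cv2.convexHull(q.astype(np.int32))],True,col,1)
def draw(d,im,p,rot,x0,y0,s,a=0,c=0):
    o,L=leafw(p,rot,a,c)
    pl=np.array([[x,y,z] for x in(-44,44) for y in(-4,4) for z in(12.5,67)],float)
    poly(d,im,o+pl@L.T,(0,0,255),x0,y0,s)
    for k in(-18,18): poly(d,im,o+(cyl(11,14)+[k,0,0])@L.T,(0,0,255),x0,y0,s)
    cc,ss=np.cos(JY),np.sin(JY);J=np.array([[cc,-ss,0],[ss,cc,0],[0,0,1]])
    for k in(-36,0,36): poly(d,im,JP+(cyl(11,16)+[k,0,0])@J.T,(255,0,0),x0,y0,s)
    return o,L
if __name__=="__main__":
    out=sys.argv[1];a=float(sys.argv[2]);c=float(sys.argv[3])
    st=ctrl.read_state();d=get("side");np.savez("last_side.npz",**{k:np.array(v) for k,v in d.items()})
    x0,y0=250,170;s=9;f=d["frame"][y0:y0+65,x0:x0+75]
    im=cv2.resize(np.ascontiguousarray(f[:,:,::-1]),None,fx=s,fy=s,interpolation=cv2.INTER_CUBIC)
    cv2.imwrite(f"pics/{out}_raw.png",im)
    o,L=draw(d,im,st["eef_pos"],st["tool_rot"],x0,y0,s,a,c);cv2.imwrite(f"pics/{out}.png",im)
    cc,ss=np.cos(JY),np.sin(JY);J=np.array([[cc,-ss,0],[ss,cc,0],[0,0,1]]);print("pin rel jamb",((o-JP)@J).round(1),"ang",np.round(np.arctan2(L[1,0],L[0,0])-JY,3),st["eef_pos"].round(1),st["force"].round(1))
E
python3 ov.py p1 0 0
```

```text
pin rel jamb [-0.1 -4.7 59.1] ang -0.005 [546.1 175.6 216.1] [ 0.3 -0.9 -2.3]
```

View pics/p1.png

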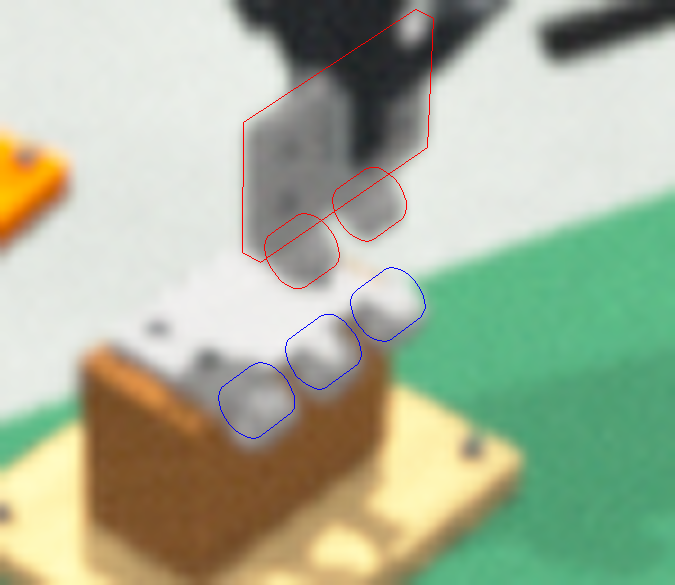

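>>> step_arm(linear=[[-4, 0, 10], [-4.5, 0, 20], [-4.5, 0, 28], [-4.5, 0, 32], [-4.5, 0, 32], [-4.5, 0, 32]], yaw=[0, 0, 0, 0, 0, 0], gripper=[-1, -1, -1, -1, -1, -1])

```text
clock: 15.05
eef_pos: [545.0, 182.0, 184.0]
tool_rot: [3.141, -0.0, -1.227]
force: [-0.3, -0.3, -2.3]
width: 7.0
```

```bash
python3 ov.py p2 0 0
python3 - <<'E'
from h import *
A=[]
for i in range(6):
    get("side");s=ctrl.read_state();A.append(np.r_[s["eef_pos"],s["tool_rot"]*[1,1,1]])
A=np.array(A);print(A.round(2)[:,:3],A[:,5],s["force"])
E
```

```text
pin rel jamb [ 1.   1.7 27. ] ang -0.003 [545. 182. 184.] [-0.3 -0.3 -2.3]
[[545.42 182.12 184.71]
 [545.45 182.2  184.86]
 [545.43 182.3  184.89]
 [545.36 182.29 184.88]
 [545.3  182.32 184.85]
 [545.26 182.32 184.79]] [-1.22719857 -1.22712962 -1.22709406 -1.22696902 -1.22703175 -1.22694375] [-0.51951742 -0.07113897 -2.34837818]
```

View pics/p2.png

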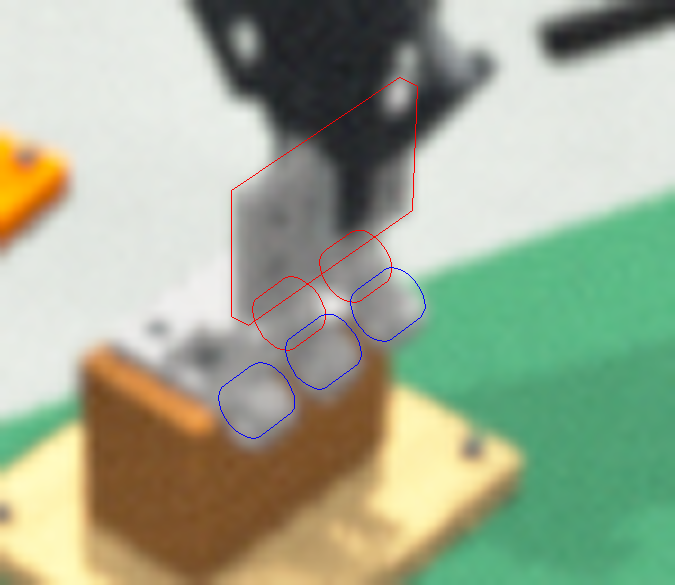

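View pics/p2_raw.png

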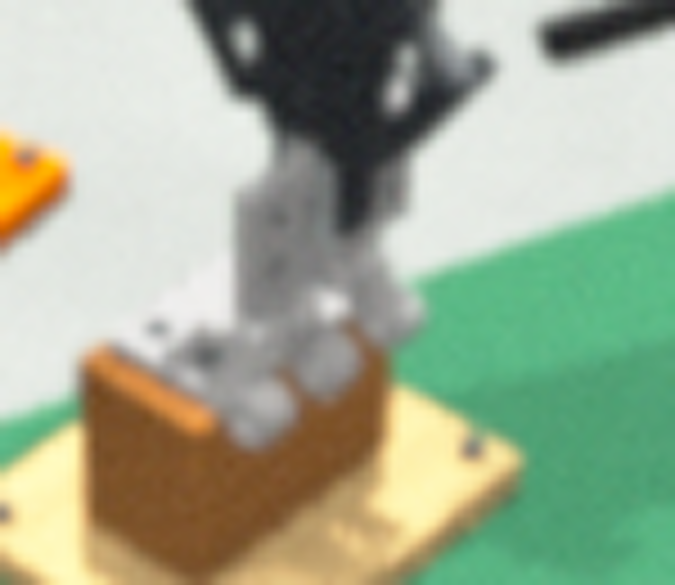

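Run:
```python
from fit3 import *
import ov
out=[]
for nm in("side0","i_side"):
    d=ld(nm);x0,y0,s=255,190,12
    im=cv2.resize(np.ascontiguousarray(d["frame"][y0:y0+40,x0:x0+32+0][:,:,::-1]),None,fx=s,fy=s,interpolation=cv2.INTER_CUBIC)
    x=im.copy()
    for p,col in(((544.6,180,.346),(255,0,0)),((543.64,179.17,.338),(0,0,255))):
        for k in(-36,0,36):
            q=(proj(d,world(p,C+[k,0,0]))-[x0,y0]+.5)*s-.5
            cv2.polylines(x,[cv2.convexHull(np.round(q).astype(np.int32))],True,col,1)
    out.append(x)
    print(nm,d["cam_to_world"][:3,3])
cv2.imwrite("pics/q.png",np.hstack(out))
```

```text
side0 [  53.54979004 -665.75537904  921.41473541]
i_side [  53.54979004 -665.75537904  921.41473541]
```

View pics/q.png

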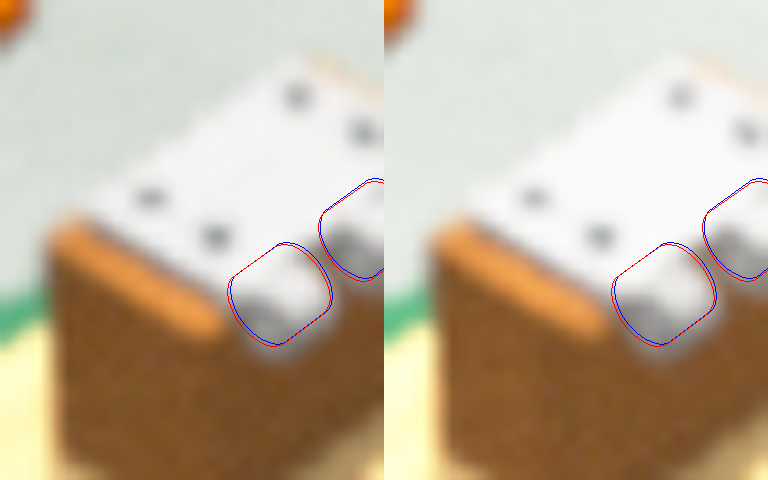

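```bash
sed -i 's/(Y>-22)/(Y>-45)/; s/(abs(X)<54)/(abs(X)<60)/' fit3b.py; python3 fit3b.py; sed -i 's#sat/0.2#sat/0.3#' fit3b.py; python3 fit3b.py
```

```text
['top'] [5.45417e+02 1.79974e+02 3.63000e-01] 19.73 [np.int64(896)]
['side'] [5.43737e+02 1.79195e+02 3.43000e-01] 5.57 [np.int64(399)]
['top', 'side'] [5.45037e+02 1.79978e+02 3.62000e-01] 27.18 [np.int64(899), np.int64(398)]
['top'] [5.45549e+02 1.78486e+02 3.57000e-01] 14.94 [np.int64(884)]
['side'] [5.43803e+02 1.77766e+02 3.40000e-01] 2.93 [np.int64(402)]
['top', 'side'] [5.45102e+02 1.78692e+02 3.63000e-01] 19.73 [np.int64(883), np.int64(401)]
```

```bash
sed -i 's#sat/0.3,#sat/(0.65 if rowmin else 0.34),#' fit3b.py; python3 fit3b.py
python3 - <<'E'
from fit3b import *
# check: half-level contours overlays
p,_,_=run(["side"]);pt,_,_=run(["top"])
out=[]
for nm,x0,y0,w,h,s in(("side0",270,195,32,30,14),("top0",292,178,28,30,14)):
    d=ld(nm)
    x=cv2.resize(np.ascontiguousarray(d["frame"][y0:y0+h,x0:x0+w][:,:,::-1]),None,fx=s,fy=s,interpolation=cv2.INTER_CUBIC)
    for q_,col in((p,(0,0,255)),(pt,(255,0,0))):
        for k in(-36,0,36):
            q=(proj(d,world(q_,C+[k,0,0]))-[x0,y0]+.5)*s-.5
            cv2.polylines(x,[cv2.convexHull(np.round(q).astype(np.int32))],True,col,1)
    out.append(x[:h*s])
cv2.imwrite("pics/r.png",cv2.resize(np.hstack(out),None,fx=.94,fy=.94))
E
```

```text
['top'] [5.45862e+02 1.78047e+02 3.62000e-01] 18.04 [np.int64(878)]
['side'] [5.43117e+02 1.72892e+02 3.39000e-01] 12.71 [np.int64(401)]
['top', 'side'] [5.45931e+02 1.76537e+02 3.64000e-01] 36.23 [np.int64(866), np.int64(401)]
```

View pics/r.png

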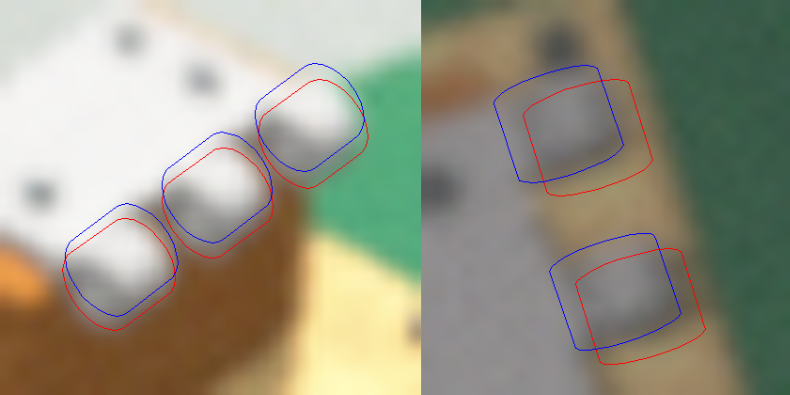

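```bash
cat > fit4.py <<'E'
from fit3 import *
B={"side":(255,185,305,235),"top":(265,170,325,245)}
def prep(n,d,box,p):
    x0,y0,x1,y1=box;f=d["frame"].astype(float);C_=f.max(2)-f.min(2)
    C_=cv2.GaussianBlur(C_,(0,0),.5)
    Cb=cv2.GaussianBlur(cv2.dilate(C_,np.ones((7,7))),(0,0),1.5)
    lo=3 if n=="top" else 4
    o=np.clip(1-(C_-lo)/(Cb*.9-lo),0,1)[y0:y1,x0:x1]
    v,u=np.mgrid[y0:y1,x0:x1];P=atz(d,np.c_[u.ravel(),v.ravel()],102)
    c,s=np.cos(p[2]),np.sin(p[2]);dx,dy=P[:,0]-p[0],P[:,1]-p[1]
    X,Y=c*dx+s*dy,-s*dx+c*dy
    w=((abs(X)<50)&(Y>(-22 if n=="top" else -24))&(Y<4)).reshape(o.shape)
    if n=="side": w&=v>=203
    return o,w
def run(names):
    p=np.array([544.6,177,.35])
    for it in range(4):
        D=[(ld(n+"0"),B[n])+prep(n,ld(n+"0"),B[n],p) for n in names]
        cost=lambda q:sum((((render(d,q,b)-o)**2)*w).sum() for d,b,o,w in D)
        r=minimize(lambda t:cost(p+t*[5,5,.05]),[0,0,0],method="Nelder-Mead",options=dict(initial_simplex=[[0,0,0],[1,0,0],[0,1,0],[0,0,1]],xatol=.01,fatol=.01))
        p=p+r.x*[5,5,.05]
    return p,r.fun,[w.sum() for *_,w in D]
if __name__=="__main__":
    P=[]
    for ns in(["side"],["top"],["top","side"]):
        p,c,w=run(ns);P.append(p);print(ns,p.round(3),round(c,2),w)
    out=[]
    for nm,x0,y0,w,h,s in(("side0",270,195,32,30,14),("top0",292,178,28,30,14)):
        d=ld(nm)
        x=cv2.resize(np.ascontiguousarray(d["frame"][y0:y0+h,x0:x0+w][:,:,::-1]),None,fx=s,fy=s,interpolation=cv2.INTER_CUBIC)
        for q_,col in zip(P,((0,0,255),(255,0,0),(0,255,255))):
            for k in(-36,0,36):
                q=(proj(d,world(q_,C+[k,0,0]))-[x0,y0]+.5)*s-.5
                cv2.polylines(x,[cv2.convexHull(np.round(q).astype(np.int32))],True,col,1)
        out.append(x[:h*s])
    cv2.imwrite("pics/s.png",cv2.resize(np.hstack(out),None,fx=.94,fy=.94))
    n="side";o,w=prep(n,ld("side0"),B[n],P[2]);n="top";o2,w2=prep(n,ld("top0"),B[n],P[2])
    a=cv2.merge([o,o,np.maximum(o,w*.4)]);b=cv2.merge([o2,o2,np.maximum(o2,w2*.4)])
    a=np.pad(a,((0,25),(0,0),(0,0)));cv2.imwrite("pics/s2.png",cv2.resize(np.hstack([a,b])*255,None,fx=7,fy=7,interpolation=cv2.INTER_NEAREST))
E
python3 fit4.py
```

```text
['side'] [5.42552e+02 1.73569e+02 3.48000e-01] 1.2 [np.int64(176)]
['top'] [5.46086e+02 1.76776e+02 3.72000e-01] 22.74 [np.int64(371)]
['top', 'side'] [5.45445e+02 1.76462e+02 3.72000e-01] 26.79 [np.int64(372), np.int64(173)][ WARN:0@4.418] global loadsave.cpp:1063 imwrite_ Unsupported depth image for selected encoder is fallbacked to CV_8U.
```

View pics/s.png

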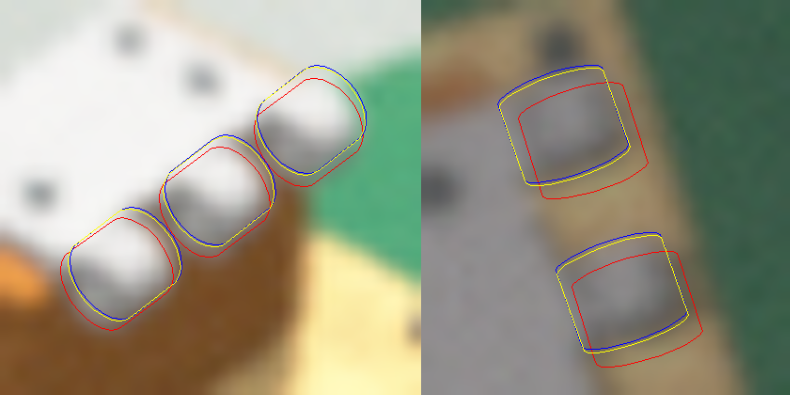

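View pics/s2.png

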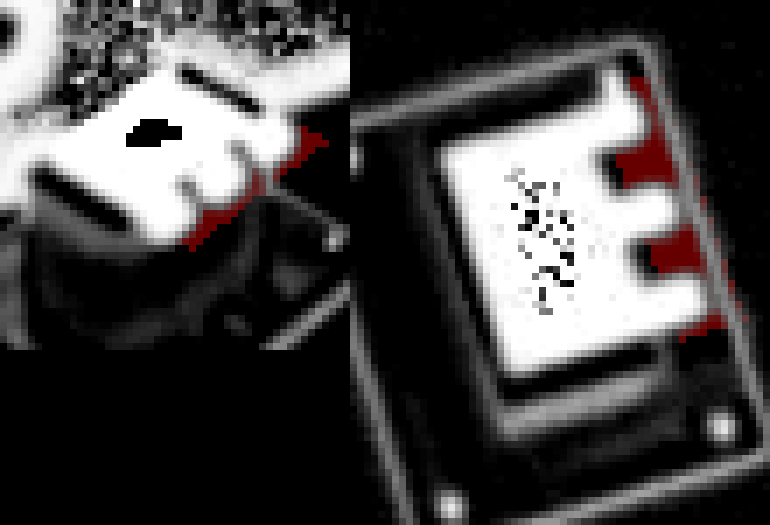

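>>> step_arm(linear=[[3, 2, 0], [6.5, 4, 0], [6.5, 4, 0], [6.5, 4, 0], [6.5, 4, 0]], yaw=[-0.01, -0.013, -0.013, -0.013, -0.013], gripper=[-1, -1, -1, -1, -1])

```text
clock: 15.82
eef_pos: [543.6, 174.7, 184.5]
tool_rot: [-3.141, 0.0, -1.214]
force: [-0.4, 0.3, -2.2]
width: 7.6
```

```bash
sed -i 's/^JP=.*/JP=np.array([544.0,175.0,102.]);JY=0.356/' ov.py
python3 - <<'E'
from h import *
for i in range(4): get("side")
E
python3 ov.py p3 0 0
```

```text
pin rel jamb [-0.5  0.1 27.5] ang 0.001 [543.5 174.9 184.5] [-0.7  0.5 -3. ]
```

View pics/p3.png

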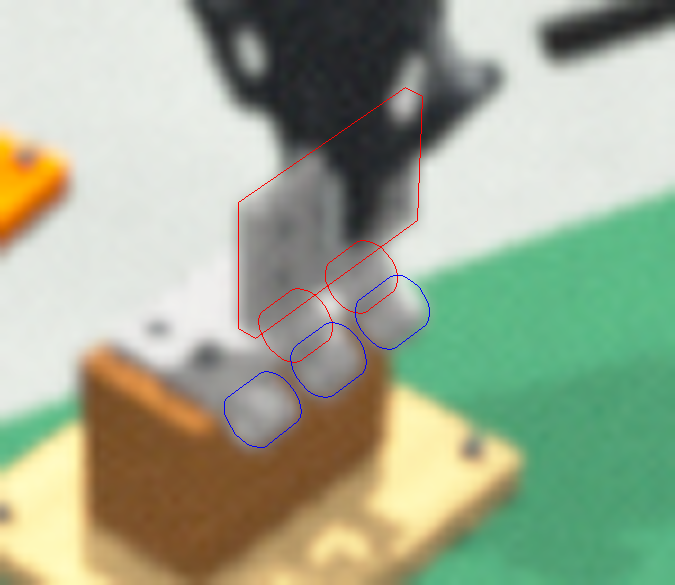

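View pics/p3_raw.png

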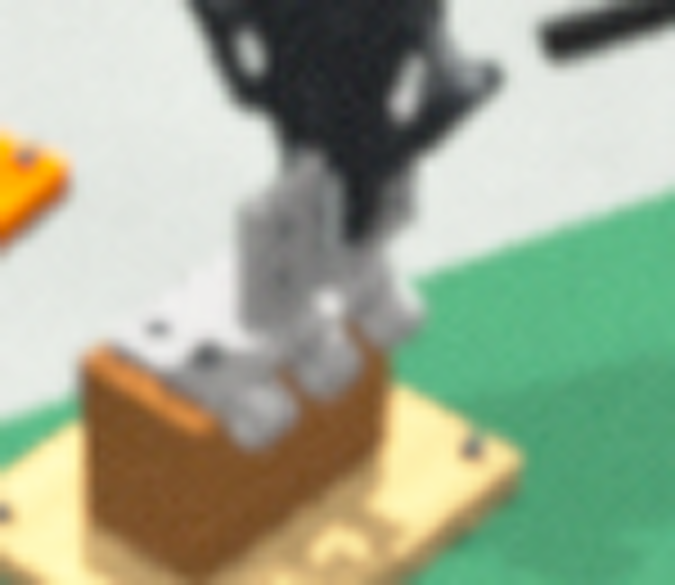

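```bash
cat > dep.py <<'E'
from fit3 import *
from scipy.optimize import least_squares
JP=np.array([544.0,175.0,102.]);JY=0.356
cc,ss=np.cos(JY),np.sin(JY);J=np.array([[cc,-ss,0],[ss,cc,0],[0,0,1]])
def loc(d,box):
    m=np.zeros(d["depth"].shape,bool);m[box[1]:box[3],box[0]:box[2]]=1
    v,u=np.nonzero(m&(d["depth"]>0));o,r=ray(d,np.c_[u,v]);return (o+r*d["depth"][v,u][:,None]-JP)@J
for nm,box in(("side0",(268,190,305,228)),("i_side",(268,190,305,228)),("top0",(290,175,325,225))):
    L=loc(ld(nm),box)
    for k in(-36,0,36):
        s=(abs(L[:,0]-k)<8)&(L[:,1]<8)&(L[:,1]>-20)&(L[:,2]>-9)&(L[:,2]<18);q=L[s]
        f=lambda t:np.hypot(q[:,1]-t[0],q[:,2]-t[1])-11
        r=least_squares(f,[0,0],loss="soft_l1",f_scale=1.)
        print(nm,k,s.sum(),r.x.round(2),np.median(abs(r.fun)).round(2))
d=ld("last_side")
L=loc(d,(275,192,288,206))
print(L[:,1].reshape(14,13).round(0))
q=L[abs(L[:,1]+4)<10];print(np.median(q,0))
A=np.c_[q[:,0],q[:,2],np.ones(len(q))]
co=np.linalg.lstsq(A,q[:,1],rcond=None)[0];print("plane",co)
E
python3 dep.py
```

```text
side0 -36 31 [-0.67 -2.16] 1.07
side0 0 30 [-1.48 -2.29] 1.43
side0 36 30 [-1.45 -2.81] 1.07
i_side -36 32 [-1.05 -2.8 ] 0.61
i_side 0 31 [-1.9  -3.94] 1.56
i_side 36 30 [-3.19 -2.6 ] 1.15
top0 -36 47 [0.52 1.34] 1.7
top0 0 47 [0.93 1.11] 2.42
top0 36 48 [-0.28  0.31] 1.39Traceback (most recent call last):
  File "dep.py", line 17, in <module>
    print(L[:,1].reshape(14,13).round(0))
          ~~~~~~~~~~~~~~^^^^^^^
ValueError: cannot reshape array of size 180 into shape (14,13)
```

```bash
sed -i '/reshape/d' dep.py; python3 dep.py | tail -2
```

```text
[-27.74065148  -4.94037767  65.69747707]
plane [-0.09300804 -0.04449065 -4.3857757 ]
```

>>> step_arm(linear=[[0.7, 0, 4], [0.7, 0, 7], [0.7, 0, 10], [0.7, 0, 13], [0.7, 0, 13]], yaw=[0, 0, 0, 0, 0], gripper=[-1, -1, -1, -1, -1])

```text
clock: 16.48
eef_pos: [543.2, 174.1, 170.6]
tool_rot: [3.14, 0.0, -1.214]
force: [-0.5, 0.7, -2.4]
width: 7.2
```

```bash
python3 ov.py p4 0 0
```

```text
pin rel jamb [-1.1 -0.6 13.6] ang 0.001 [543.2 174.1 170.6] [-0.5  0.7 -2.4]
```

View pics/p4_raw.png

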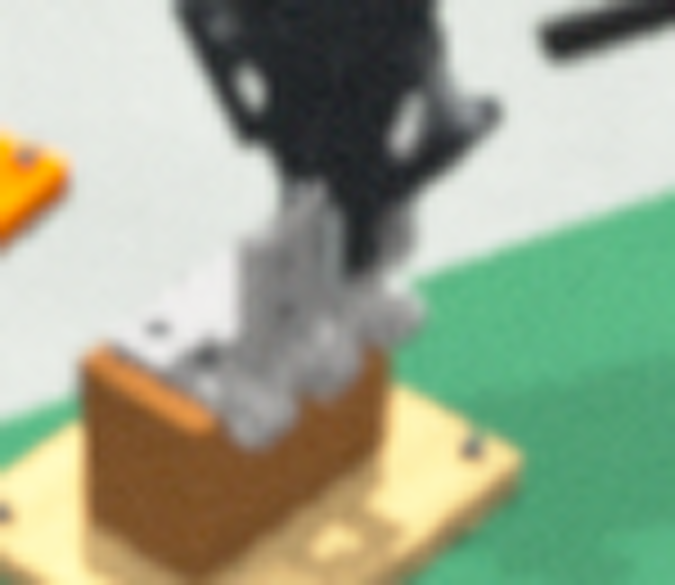

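No contact force after about 8 mm of overlap, so the knuckles are entering the gaps. I'll continue down.

>>> step_arm(linear=[[0, 0, 3], [0, 0, 6], [0, 0, 6]], yaw=[0, 0, 0], gripper=[-1, -1, -1])

```text
clock: 16.78
eef_pos: [543.4, 174.1, 164.9]
tool_rot: [3.141, 0.0, -1.214]
force: [-0.7, -0.5, -3.0]
width: 7.2
```

>>> step_arm(linear=[[0, 0, 3], [0, 0, 5], [0, 0, 5]], yaw=[0, 0, 0], gripper=[-1, -1, -1])

```text
clock: 17.03
eef_pos: [543.5, 174.1, 160.0]
tool_rot: [3.141, 0.0, -1.214]
force: [-0.6, 1.1, -2.6]
width: 7.3
```

```bash
python3 ov.py p5 0 0
```

```text
pin rel jamb [-0.9 -0.6  3. ] ang 0.001 [543.5 174.1 160. ] [-0.6  1.1 -2.6]
```

View pics/p5_raw.png

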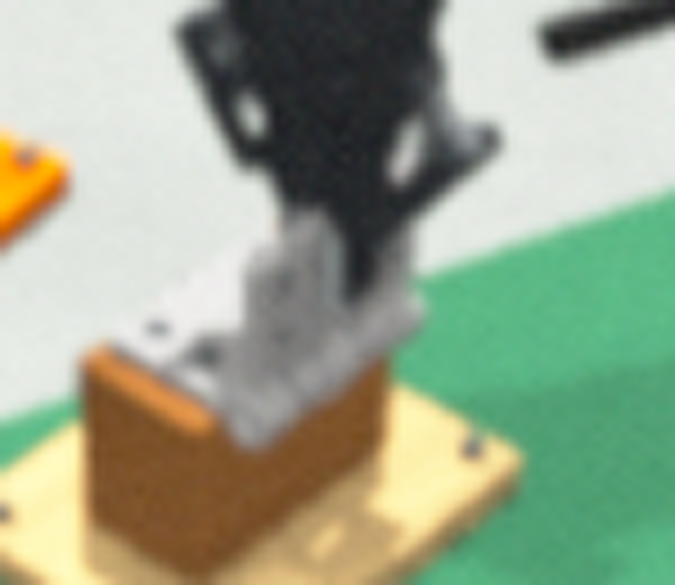

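>>> step_arm(linear=[[0, 0, 1.5], [0, 0, 3], [0, 0, 3], [0, 0, 3]], yaw=[0, 0, 0, 0], gripper=[-1, -1, -1, -1])

```text
clock: 17.42
eef_pos: [543.7, 174.1, 157.4]
tool_rot: [3.141, 0.0, -1.214]
force: [0.4, -0.1, -3.8]
width: 7.1
```

```bash
python3 ov.py p6 0 0; python3 mv.py
```

```text
pin rel jamb [-0.6 -0.7  0.4] ang 0.001 [543.7 174.1 157.4] [ 0.4 -0.1 -3.8]
17.47 [543.7 174.1 157.5] [ 3.142  0.    -1.214] [-0.73  0.72  0.6   1.85 -0.57  0.75 -1.03] [-0.7 -0.3 -2.7] 6.9
```

View pics/p6_raw.png

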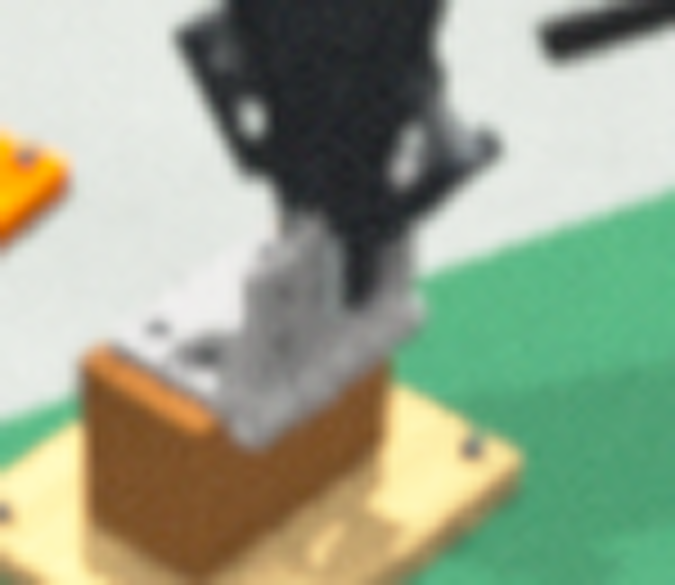

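It sits in place without contact. I'll confirm y by gently feeling for the block, which should be 1.5 mm away on the +y side.

>>> step_arm(linear=[[-1, 0, 0], [-1, 0, 0], [-1, 0, 0]], yaw=[0, 0, 0], gripper=[-1, -1, -1])

```text
clock: 17.72
eef_pos: [543.4, 175.2, 157.6]
tool_rot: [-3.141, 0.0, -1.214]
force: [-0.6, -0.0, -3.3]
width: 7.7
```

>>> step_arm(linear=[[-1, 0, 0], [-1, 0, 0], [-1, 0, 0]], yaw=[0, 0, 0], gripper=[-1, -1, -1])

```text
clock: 17.97
eef_pos: [543.1, 176.0, 157.5]
tool_rot: [-3.141, -0.0, -1.214]
force: [0.3, -0.3, -2.6]
width: 7.2
```

>>> step_arm(linear=[[-1, 0, 0], [-1, 0, 0], [-1, 0, 0]], yaw=[0, 0, 0], gripper=[-1, -1, -1])

```text
clock: 18.22
eef_pos: [543.0, 176.2, 157.6]
tool_rot: [-3.141, -0.001, -1.215]
force: [1.8, -2.8, -1.8]
width: 7.2
```

>>> step_arm(linear=[[-1, 0, 0], [-1, 0, 0], [-1, 0, 0]], yaw=[0, 0, 0], gripper=[-1, -1, -1])

```text
clock: 18.47
eef_pos: [542.9, 176.4, 157.6]
tool_rot: [-3.141, -0.002, -1.215]
force: [2.2, -4.8, -2.7]
width: 7.4
```

Block contact came at TCP y≈176.1, so the lined-up position is at about 174.7, which agrees with vision. I'll back off and probe along x the same way (±3 mm of play expected).

>>> step_arm(linear=[[3.4, 0, 0], [3.4, 0, 0], [3.4, 1, 0], [3.4, 2, 0], [3.4, 2, 0]], yaw=[0, 0, 0, 0, 0], gripper=[-1, -1, -1, -1, -1])

```text
clock: 18.88
eef_pos: [541.1, 174.7, 157.4]
tool_rot: [3.141, 0.001, -1.213]
force: [-0.0, 0.1, -2.9]
width: 7.1
```

>>> step_arm(linear=[[0, 1, 0], [0, 1, 0], [0, 1, 0]], yaw=[0, 0, 0], gripper=[-1, -1, -1])

```text
clock: 19.13
eef_pos: [540.6, 173.9, 157.5]
tool_rot: [3.142, 0.0, -1.214]
force: [0.4, 0.3, -2.1]
width: 7.0
```

>>> step_arm(linear=[[0, 1, 0], [0, 1, 0], [0, 1, 0]], yaw=[0, 0, 0], gripper=[-1, -1, -1])

```text
clock: 19.38
eef_pos: [540.4, 173.7, 157.6]
tool_rot: [-3.14, 0.0, -1.214]
force: [2.8, 1.3, -3.7]
width: 7.2
```

>>> step_arm(linear=[[0, 1, 0], [0, 1, 0], [0, 1, 0]], yaw=[0, 0, 0], gripper=[-1, -1, -1])

```text
clock: 19.63
eef_pos: [540.3, 173.7, 157.8]
tool_rot: [-3.138, -0.0, -1.214]
force: [4.1, 2.6, -5.3]
width: 7.0
```

>>> step_arm(linear=[[0, -3, 0], [0, -5, 0], [0, -5, 0], [0, -5, 0], [0, -7, 0], [0, -7, 0], [0, -7, 0]], yaw=[0, 0, 0, 0, 0, 0, 0], gripper=[-1, -1, -1, -1, -1, -1, -1])

```text
clock: 20.22
eef_pos: [545.4, 175.3, 157.4]
tool_rot: [3.141, -0.0, -1.214]
force: [-0.2, -0.2, -3.0]
width: 7.3
```

>>> step_arm(linear=[[0, -1, 0], [0, -1, 0], [0, -1, 0]], yaw=[0, 0, 0], gripper=[-1, -1, -1])

```text
clock: 20.47
eef_pos: [546.3, 175.7, 157.5]
tool_rot: [3.141, 0.0, -1.214]
force: [0.3, -1.0, -3.7]
width: 7.0
```

>>> step_arm(linear=[[0, -1, 0], [0, -1, 0], [0, -1, 0]], yaw=[0, 0, 0], gripper=[-1, -1, -1])

```text
clock: 20.72
eef_pos: [546.4, 175.8, 157.3]
tool_rot: [3.14, 0.0, -1.214]
force: [-3.2, -1.2, -1.1]
width: 7.3
```

>>> step_arm(linear=[[0, -1, 0], [0, -1, 0], [0, -1, 0]], yaw=[0, 0, 0], gripper=[-1, -1, -1])

```text
clock: 20.97
eef_pos: [546.6, 175.8, 157.2]
tool_rot: [3.138, 0.001, -1.214]
force: [-4.7, -2.4, 1.2]
width: 7.2
```

>>> step_arm(linear=[[0, 3, 0], [0, 5, 0], [0, 5, 0], [0, 5, 1], [0, 5, 1], [0, 5, 1]], yaw=[0, 0, 0, 0, 0, 0], gripper=[-1, -1, -1, -1, -1, -1])

```text
clock: 21.47
eef_pos: [543.8, 174.9, 156.5]
tool_rot: [-3.141, -0.0, -1.214]
force: [0.0, -0.8, -2.8]
width: 7.1
```

>>> step_arm(linear=[[0, 0, 1], [0, 0, 1], [0, 0, 1]], yaw=[0, 0, 0], gripper=[-1, -1, -1])

```text
clock: 21.72
eef_pos: [543.6, 174.7, 155.4]
tool_rot: [-3.142, 0.0, -1.214]
force: [-0.8, 0.9, -2.3]
width: 7.4
```

>>> step_arm(linear=[[0, 0, 1], [0, 0, 1], [0, 0, 1]], yaw=[0, 0, 0], gripper=[-1, -1, -1])

```text
clock: 21.97
eef_pos: [543.6, 174.7, 155.3]
tool_rot: [-3.141, 0.001, -1.214]
force: [-2.2, -0.1, 5.6]
width: 7.4
```

Contact under the plate came at TCP z≈155.4, so the lined-up height is about 156.9. I'll raise it 2.5 mm in command and check.

>>> step_arm(linear=[[0, 0, -1.5], [0, 0, -2.3], [0, 0, -2.3], [0, 0, -2.3], [0, 0, -2.3], [0, 0, -2.3]], yaw=[0, 0, 0, 0, 0, 0], gripper=[-1, -1, -1, -1, -1, -1])

```text
clock: 22.47
eef_pos: [543.4, 174.7, 156.6]
tool_rot: [3.141, -0.0, -1.214]
force: [-0.1, 0.5, -2.5]
width: 7.2
```

```bash
python3 mv.py
python3 - <<'E'
from h import *
get("side","z_side");s=ctrl.read_state();print(s["eef_pos"].round(1),s["force"].round(1),abs(s["qd"]).max(),s["width"])
E
```

```text
22.47 [543.4 174.7 156.6] [ 3.141 -0.    -1.214] [-0.73  0.72  0.59  1.85 -0.58  0.75 -1.03] [-0.1  0.5 -2.5] 7.2
[543.5 174.7 156.6] [-0.3 -1.1 -2.1] 0.0018023599334819943 7.319834293361207
```

View pics/z_side.png

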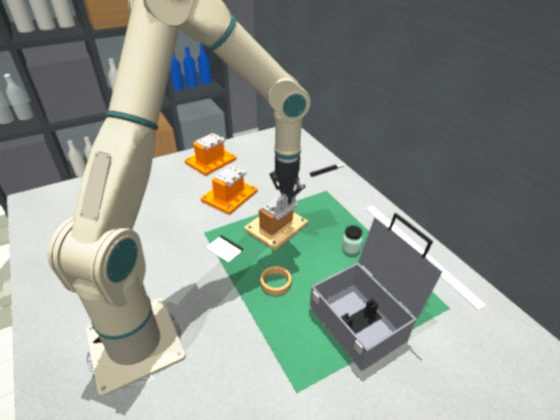

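The picture shows the lid open at (400,260) and the rack empty. The leaf is held in the tan jamb at (280,213), and the tape, jar and squeegee have not moved. I'm handing in.

```bash
python3 -c "
from cell import ctrl
print(ctrl.finish_job()); s=ctrl.read_state(); print(s['clock'],s['eef_pos'].round(1),s['force'].round(1),s['width'])"
```

```text
the job is handed in; nothing more can be done
None
the job is handed in; nothing more can be done
```

I opened the lid by its handle and left it resting on its stop. I then took the leaf out of the rack and lowered it into the gaps of the tan jamb's fixed leaf. I handed the job in at about 22.5 s, still gripping the leaf.

**Position:** I found the fit by light touch.
- Along the pin line, contact came about 3 mm to either side, so the leaf is centred in the gaps.
- Across it, I set the leaf 1.5 mm back from where it touched the block.
- In height, I set it about 1.3 mm above where the plate rested on the fixed knuckles; the lined-up height is 1.5 mm above it.

**Last checks:** The final readings showed only the leaf's own weight (about 2–2.5 N), the arm still, and 7.3 mm between the fingers on the 8 mm plate. The last picture showed the lid open and the tape, jar and squeegee where they were.

**Disagreements and gaps:**
- The two cameras disagreed by 3–4 mm on the jamb's position, and my first outline fit was about 5 mm off across the pin line. The touch checks settled both.
- The arm blocked the top camera at the jamb, so only the side view confirmed the fit there.
- The pin lines' angle was set from the pictures alone: the leaf stands at 0.357 rad, against about 0.35–0.37 measured for the jamb.
- The lid angle comes from the handle's position and the pictures, not from a reading.

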